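# Set a pigment hopper's slide gate to a spacer

### The job

Set the opening of the pigment hopper's stiff slide gate with a spacer: pull the gate out by its upright tab to about 60 mm open and leave it there, then stand the longer of the two dark metal spacer blocks on the gate's tongue, lengthwise in the gap between the tab and the fixed stop nose, and let go of it. Then gently push the tab back until the spacer is snug between tab and nose, and leave the gate so, with the spacer standing free; do not knock the short spacer or the other things on the bench about.

Things in the scene. Friction and masses are not known exactly. Their poses are not given: they have to be found in the camera images.
- gate (a joint): How far the slide gate is drawn out, in m: 0 = shut (tab's rear face against the stop nose), 0.080 = fully out. The gap between nose and tab equals this value. It slides level, with about 9 N of sliding friction, and stays where it is left.
- tab (a point): The gate's steel pull tab: upright block 25 mm (along the slide) x 34 mm wide x 50 mm high at the end of the gate's flat tongue (40 mm wide, 5 mm thick), which slides out of the housing under the hopper. Point: tab's centre line, 30 mm above the tongue's top face, moving with the gate. x axis: level, along the slide into the hopper (the gate opens towards -x); y: across the tab; z: up.
- nose (a point): The fixed stop nose: a steel block 20 mm wide sticking 22 mm out of the gate housing, just above the tongue. Point: middle of its end face, at the level of the tongue's top face (100 mm above the bench); the nose reaches 40 mm up from it. Axes as for the tab. The housing behind it is 80 mm wide; nothing fixed stands beside the gate in front of the housing.
- hopper_waist (a point): Point on the upright axis of the round white hopper, 225 mm above the bench, 70 mm inwards (+x) of the nose's face. Above it a drum of 78 mm radius, 65 mm high, with a knobbed lid (80 mm radius, 34 mm high); below it a cone narrowing to 32 mm radius 90 mm lower. It overhangs the shut tab and the gap: an upright tool would hit it, one leaned back about 40 degrees, away from the hopper (gripper towards -x), does not.
- spacer_long_mid (a point): The centre of the long spacer, a plain block of dark anodised aluminium standing on the bench: 40 mm long (x axis) x 28 mm wide (y axis) x 50 mm high (z axis, up), about 0.14 kg. This point is half-way up, 25 mm above its underside. Either end may face the nose.
- spacer_short_mid (a point): The centre of the short spacer, to be left alone: the same dark aluminium, 22 mm long (x) x 28 mm wide (y) x 50 mm high (z), standing on the bench; this point is half-way up.
- tape_a: Bystander: the black tape roll, resting on the bench; its origin is at its underside. To be left alone.
- tape_b: Bystander: the blue tape roll, resting on the bench; its origin is at its underside. To be left alone.
- tub_lid: Bystander: the tub lid, resting on the bench; its origin is at its underside. To be left alone.
- spoon: Bystander: the spoon, resting on the bench; its origin is at its underside. To be left alone.
- cup: Bystander: the white cup, resting on the bench; its origin is at its underside. To be left alone.
- squeeze: Bystander: the squeeze bottle, resting on the bench; its origin is at its underside. To be left alone.
- sanding_block: Bystander: the cork block, resting on the bench; its origin is at its underside. To be left alone.

How it is judged:
On the way, in this order (a step that is already met when the one before it is completed fails the run):
1. the gate is drawn out to about 60 mm (52 to 68 mm) and rests there, no spacer in the gap (value of joint gate between 0.052 and 0.068 m and velocity of joint gate between -0.003 and 0.003 m/s and distance between spacer_long_mid and nose above 0.1 m), for 0.3 s.
2. the long spacer stands lengthwise on the tongue in the gap, let go, the gate still more than 45 mm open (y of spacer_long_mid in the frame of nose between -0.009 and 0.009 m and z of spacer_long_mid in the frame of nose between 0.021 and 0.029 m and angle between spacer_long_mid's own z axis and vertical below 0.1 rad and angle between the x axis of spacer_long_mid and the x axis of nose, either way round below 0.2 rad and x of spacer_long_mid in the frame of nose between -0.054 and -0.019 m and value of joint gate above 0.045 m and contact force between the fingers and spacer_long below 0.1 N), for 0.2 s.
At the end, for the whole second after the job is handed in: The long spacer stands upright (within 0.1 rad) and lengthwise (within 0.2 rad) on the tongue, within 9 mm of its middle line, with its centre 17 to 24 mm in front of the nose's face; the gate is 37 to 43.5 mm open so that the spacer is snug between nose and tab; all at rest (y of spacer_long_mid in the frame of nose between -0.009 and 0.009 m and z of spacer_long_mid in the frame of nose between 0.021 and 0.029 m and angle between spacer_long_mid's own z axis and vertical below 0.1 rad and angle between the x axis of spacer_long_mid and the x axis of nose, either way round below 0.2 rad and x of spacer_long_mid in the frame of nose between -0.024 and -0.017 m and value of joint gate between 0.037 and 0.0435 m and linear speed of spacer_long below 0.01 m/s and velocity of joint gate between -0.003 and 0.003 m/s); the robot touches nothing.
It fails at once if the spacer is pressed hard (over 80 N) against the hopper's nose (contact force between spacer_long and hopper above 80 N).
It fails at once if the short spacer is moved more than 30 mm (distance of spacer_short_mid from where it was at the start of the episode above 0.03 m).
It fails at once if any other loose thing on the bench is moved more than 40 mm (distance of any of tape_a, tape_b, tub_lid, spoon, cup, squeeze, sanding_block from where it was at the start of the episode above 0.04 m).
It also fails if it takes over 61 s, if anything falls off the work surface, if the arm or the gripper's body presses on something with over 40 N, if the wrist force passes 120 N, or if a joint passes its speed limit or range.

### The arm

A 7-joint arm with a two-finger parallel gripper is mounted at the origin on the work surface. World frame = base frame: x ahead of the robot, y to its left, z up, the work surface at z = 0. Lengths are in m, angles in rad, forces in N, time in s.
With the tool pointing down it reaches from about 0.4 to 0.85 m from the base axis. Payload 4.5 kg.
Tool frame: the origin (TCP) lies on the mounting face of the last link; the fingertips stand 166 mm ahead of it and the grasp point (between the pads) lies 147 mm ahead of it; z points along the fingers, y is the line along which they close (so a half turn about z gives the same grasp; the last joint's range is limited). The gripper opens to 88 mm and grips with 3 to 60 N. Pads are 18 mm wide; open, the fingers measure 123 mm over their backs; the gripper's body (75 mm by 187 mm) begins 45 mm behind the grasp point.
Start: joints at [-1.19, 0.689, -0.195, 1.565, 0.157, 0.902, -0.215], TCP at [0.212, 0.588, 0.405] pointing down, gripper open.
Joint ranges: [-3.01, 3.01], [-0.46, 2.08], [-1.47, 1.51], [0.13, 2.56], [-1, 4.14], [0.04, 2.09], [-2.66, 2.66]. Speed limits (rad/s): [2.57, 2.57, 3.14, 3.14, 3.14, 3.14, 3.14].

### API

Orientations are given as a unit quaternion [x, y, z, w].
In Python, from plant import r, snapshot gives the robot as it stands. The module is installed in compiled form; this text tells all that it offers.
- The arm moves only by the tool move_arm, never from a script. Its argument "rows" is a list of rows, each a list of 5 numbers: the shift along the tool's x, y, z in m, then the turn about the tool's z in rad, then the finger opening in m, from 0 to 0.0881. In form: [[dx, dy, dz, spin, claw], ...]. A call has 1 to 10 rows; each row shifts and turns the commanded pose from where the row before left it, along the tool's axes as they then stand; what a row does not reach is not made up. A row lasts 1/12 s, in which the tool goes at most 41.7 mm and 7.16 degrees, less where a joint would pass 70% of its speed; a pose out of reach is approached as far as the arm can. A call with a gripper value outside its range is refused whole. The fingers move at their own pace and stop on an object; "newtons" is the grip in N (left out, the last holds). Time passes only in rows, so rows that do not move let the fingers close. It gives the time, the measured TCP pose, the force, the opening and the grip force at its end, in the units of the state.
- r.get_state(): the state, without advancing time (a new reading comes with each control period).
- snapshot(name): name is "scene" or "side" or "wrist"; returns a dict with "color" (384x512x3 uint8, red, green, blue), "depth" (384x512 float32, m along the optical axis (not along the pixel's ray), 0 where there is no reading), "mtx" (3x3 intrinsics, pixels), "dist" ([k1, k2, p1, p2, k3] as OpenCV has them; the pictures are not rectified), "eye" and "orientation" of the camera in the world. Camera axes: x right, y up, looking along -z (the intrinsics and any distortion apply to the point x, -y, -z); pixel columns grow to the right and rows downward; lengths in m; the calibration is good to about 2 mm. A picture is of the moment at which its call begins.
- r.finish_job(): hands the job in; it is judged then, once.
The state is a dict: "clock": time; "q": joint angles; "qd": joint speeds; "joint_torque": joint torques, N m; "tool_pos": TCP position; "eef_rot": TCP orientation; "contact_force": force on the tool from outside, world axes, zero at the start; "moment": the same for the moment, N m; "opening": opening from 0.0 (shut) to 1.0 (fully open); "finger_force": force on a finger pad.
Only numpy, scipy, OpenCV 4.12 (cv2) and the standard library are available. Lean on these libraries where they do the work, as an engineer would, in place of code of your own. Each camera call takes 0.05 s, during which the arm holds its last target. There are 200 camera calls.

## Working session

There is one attempt and no reset: what is moved stays moved. The work goes in short steps, Python scripts to look and compute and a tool call to move; the robot and the scene stay as the last step left them, time stands still between calls to the robot, and variables do not carry over. Pictures are saved under pics/ and viewed, at most 10 in all, crops included, and the job is handed in when it is done.

Besides the shell and the picture viewer there is one more tool, called after ">>>" as a command line: name --pt "numbers of a row" for each row, then --argument value for the rest. move_arm: Moves the arm, as the interface text tells. Its arguments: {"type":"object","properties":{"rows":{"type":"array"},"newtons":{"type":"number"}},"required":["rows"]}

```bash
mkdir -p pics; python3 - <<'E'
from plant import r,snapshot
import cv2,numpy as np
s=r.get_state();print(s)
ims=[]
for n in("scene","side"):
    d=snapshot(n);np.savez(n+"0.npz",**d)
    print(n,d["mtx"].tolist(),d["dist"],d["eye"],d["orientation"],(d["depth"]>0).mean())
    cv2.imwrite(f"pics/{n}0.png",d["color"][:,:,::-1])
E
```

```text
{'clock': 0.0, 'q': array([-1.19021927,  0.69000067, -0.19451626,  1.5663794 ,  0.15733333,
        0.90252546, -0.21509302]), 'qd': array([ 1.69173982e-03, -1.27012057e-03,  3.85573225e-05, -1.43730650e-04,
       -7.37415687e-05, -4.07380070e-05, -5.56431854e-04]), 'joint_torque': array([-1.23022764e-03, -5.27554929e+01, -1.26734812e+00, -1.53422195e+01,
       -5.26327011e-02,  6.41997642e-03,  1.78519776e-04]), 'tool_pos': array([0.2123307 , 0.58745992, 0.40388998]), 'eef_rot': array([ 1.72462774e-01,  9.85015570e-01, -9.54854420e-04, -8.23263200e-05]), 'contact_force': array([0.61222045, 0.19418795, 0.26104151]), 'moment': array([-0.01453428, -0.00249736,  0.00567909]), 'finger_force': 0.0, 'opening': 1.0019200922631204}
scene [[359.3646458217429, 0.0, 257.1560360104986], [0.0, 359.3646458217429, 194.28781434670142], [0.0, 0.0, 1.0]] [-0.00349743  0.          0.          0.          0.        ] [ 0.97103109 -0.71567693  0.61076958] [0.46072512 0.14001089 0.2697035  0.83390008] 0.9958546956380209
side [[436.28833111911916, 0.0, 254.82130213789588], [0.0, 436.28833111911916, 190.38193609391507], [0.0, 0.0, 1.0]] [-0.03441292  0.          0.          0.          0.        ] [ 0.11657433 -0.9090003   1.0828575 ] [ 0.36377752 -0.09347356 -0.21493091  0.90151723] 0.9959615071614584
```

View pics/scene0.png

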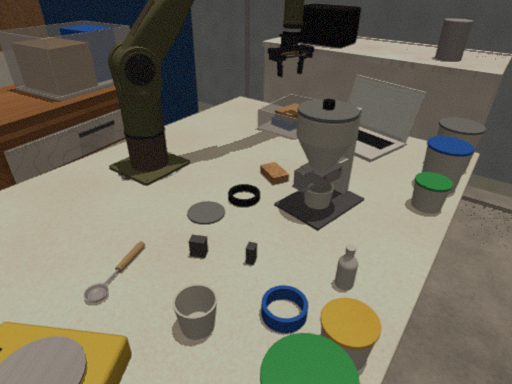

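View pics/side0.png

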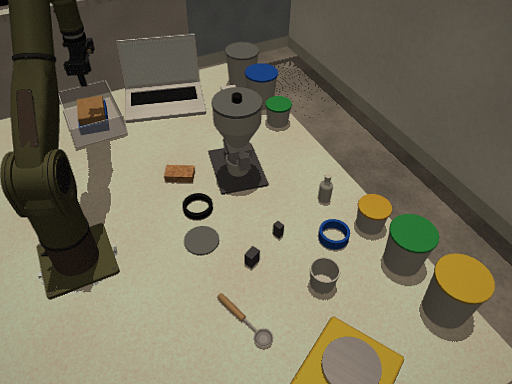

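The scene view shows the hopper at about (328,150), the long spacer at (198,245) and the short one at (251,253). In the side view the spacers are at (252,257) and (278,229), and the hopper is at (238,130). Next I'll zoom in on these and measure with depth.

```bash
cat > h.py <<'E'
import numpy as np,cv2
from scipy.spatial.transform import Rotation as R
def cloud(d):
    h,w=d["depth"].shape
    u,v=np.meshgrid(np.arange(w),np.arange(h))
    p=cv2.undistortPoints(np.stack([u,v],-1).reshape(-1,1,2).astype(np.float64),d["mtx"],d["dist"]).reshape(h,w,2)
    z=d["depth"].astype(float)
    c=np.stack([p[...,0]*z,-p[...,1]*z,-z],-1)
    return c@R.from_quat(d["orientation"]).as_matrix().T+d["eye"]
def pix(d,P):
    c=(np.atleast_2d(P)-d["eye"])@R.from_quat(d["orientation"]).as_matrix()
    c=c*[1,-1,-1]
    return cv2.projectPoints(c,np.zeros(3),np.zeros(3),d["mtx"],d["dist"])[0][:,0]
E
python3 - <<'E'
from h import *
S=dict(np.load("scene0.npz"));D=dict(np.load("side0.npz"))
for n,d,boxes in(("scene",S,[(185,230,212,262),(243,240,260,266)]),("side",D,[(243,245,262,268),(271,220,286,240)])):
    W=cloud(d)
    for x0,y0,x1,y1 in boxes:
        w=W[y0:y1,x0:x1].reshape(-1,3); c=d["color"][y0:y1,x0:x1].reshape(-1,3)
        m=(w[:,2]>.044)&(w[:,2]<.06); t=w[m]
        rect=cv2.minAreaRect((t[:,:2]*1000).astype(np.float32))
        print(n,m.sum(),t.mean(0).round(4),rect, w[:,2].max())
    # drum of hopper
    m=(W[...,2]>.23)&(W[...,2]<.29)&(W[...,0]>.3)
    q=W[m]; print("bench z",np.median(W[...,2]), q.shape,np.median(q,0))
a=cv2.resize(S["color"][150:225,265:375],None,fx=5,fy=5,interpolation=2)
b=cv2.resize(D["color"][125:200,195:275],None,fx=5,fy=5,interpolation=2)[:, :245+0]
c=cv2.resize(D["color"][80:200,200:275],None,fx=4,fy=4,interpolation=2)
cv2.imwrite("pics/crop.png",a[:,:,::-1]);cv2.imwrite("pics/crop2.png",c[:,:,::-1])
E
```

```text
scene 145 [ 0.4692 -0.2422  0.0491] ((467.3050231933594, -240.78482055664062), (39.731422424316406, 28.91413688659668), 24.879697799682617) 0.6107695782555468
scene 90 [ 0.5885 -0.1861  0.0488] ((587.1930541992188, -184.3837127685547), (20.851816177368164, 29.354089736938477), 17.99951934814453) 0.6107695782555468
bench z 0.0007360011558246726 (2412, 3) [0.64101171 0.11605417 0.26012278]
side 122 [ 0.4609 -0.2421  0.0489] ((462.07208251953125, -240.47157287597656), (42.248779296875, 28.477001190185547), 24.654075622558594) 1.0828574981121806
side 61 [ 0.5812 -0.1854  0.0489] ((581.66357421875, -184.7953338623047), (23.35718536376953, 29.363605499267578), 22.238954544067383) 1.0828574981121806
bench z 5.035341961812101e-05 (1330, 3) [0.62280395 0.11717958 0.2587053 ]
```

View pics/crop.png

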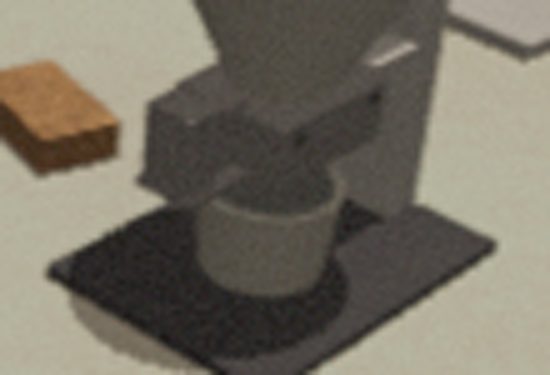

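View pics/crop2.png

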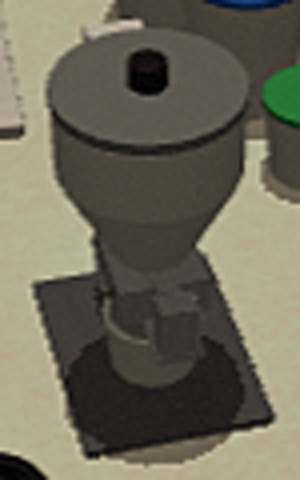

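The crops show the tab as the grey upright block at scene pixel (299,178) and side pixel (244,161). It faces away from the hopper, in front of the base plate. Now I'll fit the slide axis.

```bash
python3 - <<'E'
from h import *
from scipy.optimize import least_squares
S=dict(np.load("scene0.npz"));D=dict(np.load("side0.npz"))
P=np.concatenate([cloud(d).reshape(-1,3) for d in(S,D)]); src=np.r_[np.zeros(384*512),np.ones(384*512)]
near=np.hypot(P[:,0]-.64,P[:,1]-.13)<.25
def circ(lo,hi):
    m=near&(P[:,2]>lo)&(P[:,2]<hi)&(np.hypot(P[:,0]-.64,P[:,1]-.15)<.13)
    q=P[m]
    f=least_squares(lambda p:np.hypot(q[:,0]-p[0],q[:,1]-p[1])-p[2],[.64,.15,.08],loss='soft_l1',f_scale=.003)
    print("circ",lo,f.x.round(4),m.sum());return f.x
circ(.235,.285);
q=P[near&(P[:,2]>.315)&(P[:,2]<.34)];print("top",q.mean(0))
m=near&(P[:,2]>.145)&(P[:,2]<.154)&(np.hypot(P[:,0]-.64,P[:,1]-.13)<.16)
q=P[m];print("z.15 pts",len(q))
for s in (0,1):
    t=P[m&(src==s)];print(s,t.round(3)[::max(1,len(t)//30)].tolist())
b=P[near&(P[:,2]>.004)&(P[:,2]<.02)]
print("base",len(b),cv2.minAreaRect((b[:,:2]*1000).astype(np.float32)),np.median(b[:,2]))
E
```

```text
circ 0.235 [0.5983 0.1422 0.0843] 1796
top [0.59923541 0.12890298 0.32184079]
z.15 pts 233
0 [[0.646, 0.247, 0.153], [0.633, 0.225, 0.151], [0.647, 0.237, 0.15], [0.636, 0.227, 0.148], [0.646, 0.242, 0.145], [0.645, 0.231, 0.146], [0.585, 0.099, 0.149], [0.593, 0.095, 0.15], [0.592, 0.097, 0.146], [0.608, 0.094, 0.152], [0.622, 0.102, 0.153], [0.637, 0.115, 0.152], [0.61, 0.098, 0.148], [0.623, 0.102, 0.15], [0.633, 0.112, 0.149], [0.573, 0.059, 0.149], [0.62, 0.104, 0.145], [0.569, 0.048, 0.15], [0.58, 0.057, 0.149], [0.571, 0.045, 0.148], [0.583, 0.051, 0.15], [0.568, 0.04, 0.147], [0.581, 0.043, 0.15], [0.593, 0.05, 0.151], [0.573, 0.037, 0.147], [0.585, 0.041, 0.149], [0.597, 0.048, 0.15], [0.585, 0.036, 0.148], [0.597, 0.042, 0.15], [0.591, 0.037, 0.147], [0.601, 0.048, 0.145]]
1 [[0.561, 0.123, 0.148], [0.562, 0.118, 0.147], [0.566, 0.11, 0.151], [0.597, 0.098, 0.148], [0.604, 0.098, 0.146], [0.575, 0.105, 0.147], [0.58, 0.1, 0.149], [0.585, 0.096, 0.15], [0.591, 0.093, 0.15], [0.58, 0.063, 0.147], [0.585, 0.058, 0.149], [0.592, 0.059, 0.146], [0.564, 0.06, 0.152], [0.57, 0.058, 0.151], [0.576, 0.056, 0.15], [0.582, 0.053, 0.15], [0.588, 0.05, 0.15], [0.593, 0.046, 0.151], [0.566, 0.058, 0.148], [0.573, 0.056, 0.147], [0.576, 0.048, 0.152], [0.585, 0.045, 0.151], [0.591, 0.041, 0.152], [0.565, 0.055, 0.147], [0.57, 0.051, 0.148], [0.575, 0.045, 0.151], [0.58, 0.041, 0.152], [0.586, 0.039, 0.15], [0.593, 0.039, 0.148], [0.566, 0.049, 0.147], [0.57, 0.042, 0.151], [0.577, 0.043, 0.147], [0.585, 0.036, 0.149], [0.592, 0.035, 0.147], [0.563, 0.043, 0.148], [0.569, 0.041, 0.147], [0.575, 0.037, 0.148], [0.58, 0.034, 0.149], [0.59, 0.033, 0.146], [0.568, 0.038, 0.146]]
base 3672 ((636.8382568359375, 119.55838012695312), (462.774658203125, 494.85137939453125), 68.39351654052734) 0.00954588993139971
```

```bash
python3 - <<'E'
from h import *
from scipy.optimize import least_squares
S=dict(np.load("scene0.npz"));D=dict(np.load("side0.npz"))
for n,d in(("scene",S),("side",D)):
    P=cloud(d).reshape(-1,3)
    t=P[(P[:,1]<.072)&(P[:,1]>.02)&(P[:,0]>.55)&(P[:,0]<.62)&(P[:,2]>.146)&(P[:,2]<.155)]
    print(n,"tab",len(t),t.mean(0).round(4),cv2.minAreaRect((t[:,:2]*1000).astype(np.float32)))
    q=P[(P[:,2]>.24)&(P[:,2]<.28)&(np.hypot(P[:,0]-.62,P[:,1]-.12)<.11)]
    f=least_squares(lambda p:np.hypot(q[:,0]-p[0],q[:,1]-p[1])-.078,[.62,.12],loss='soft_l1',f_scale=.003)
    k=P[(P[:,2]>.295)&(P[:,2]<.303)&(np.hypot(P[:,0]-.62,P[:,1]-.12)<.12)]
    kn=P[(P[:,2]>.316)&(P[:,2]<.335)&(np.hypot(P[:,0]-.62,P[:,1]-.12)<.06)]
    print("drum",f.x,f.cost,len(q),"knob",kn.mean(0),len(kn))
    # tab side faces
    b=P[(P[:,2]>.003)&(P[:,2]<.014)&(np.hypot(P[:,0]-.62,P[:,1]-.12)<.16)]
    print("base",cv2.minAreaRect((b[:,:2]*1000).astype(np.float32)))
    f=P[(P[:,1]<.072)&(P[:,1]>.015)&(P[:,0]>.55)&(P[:,0]<.62)&(P[:,2]>.103)&(P[:,2]<.145)]
    import cv2 as c
    print("face",len(f),c.minAreaRect((f[:,:2]*1000).astype(np.float32)))
E
```

```text
scene tab 72 [0.585  0.0461 0.1491] ((584.1978149414062, 47.086639404296875), (26.3911190032959, 35.26387023925781), 70.37754821777344)
drum [0.60013274 0.13486651] 0.0006404209114198963 876 knob [0.60344045 0.12774662 0.32171307] 69
base ((623.9027099609375, 117.31179809570312), (280.442138671875, 208.5123291015625), 32.1871452331543)
face 216 ((590.5137939453125, 46.22184753417969), (45.83980178833008, 29.922107696533203), 40.83852767944336)
side tab 57 [0.5767 0.0471 0.1492] ((577.89599609375, 47.780662536621094), (31.498510360717773, 33.41150665283203), 81.32097625732422)
drum [0.59625528 0.13500122] 0.000625793276192212 495 knob [0.59416989 0.13082945 0.32279887] 63
base ((619.393310546875, 114.7524185180664), (295.4732360839844, 315.1399230957031), 78.93006896972656)
face 117 ((574.8782958984375, 49.13844680786133), (33.8678092956543, 40.0976676940918), 3.3868634700775146)
```

The move interface has no tilt command, only spin about the tool axis. An upright tool can't reach the shut tab past the drum, so I'll test in free space what the arm does at the edge of its reach.

>>> move_arm --pt "0 0.04 0 0 0.088" --pt "0 0.04 0 0 0.088" --pt "0 0.04 0 0 0.088" --pt "0 0.04 0 0 0.088" --pt "0 0.04 0 0 0.088" --pt "0 0.04 0 0 0.088" --pt "0 0.04 0 0 0.088" --pt "0 0.04 0 0 0.088"

```text
clock: 0.77
tool_pos: [0.3036, 0.8268, 0.4014]
eef_rot: [0.179, 0.984, 0.006, -0.003]
contact_force: [3.6, -0.1, -0.1]
opening: 0.999
finger_force: 0.0
```

>>> move_arm --pt "0 0.04 0 0 0.088" --pt "0 0.04 0 0 0.088" --pt "0 0.04 0 0 0.088"

```text
clock: 1.02
tool_pos: [0.3126, 0.8398, 0.3861]
eef_rot: [0.183, 0.983, 0.032, 0.003]
contact_force: [0.5, 0.5, 1.5]
opening: 1.0
finger_force: 0.0
```

```bash
python3 -c "
from plant import r
from h import *
s=r.get_state();print(s['q'].round(3),s['tool_pos'],R.from_quat(s['eef_rot']).as_matrix().round(3),s['clock'])"
```

```text
[-1.289  1.322  0.573  0.135 -0.563  1.641 -0.014] [0.31264825 0.83978644 0.38614125] [[-0.933  0.36   0.018]
 [ 0.36   0.931  0.062]
 [ 0.005  0.064 -0.998]] 1.0167
```

Pushing past the reach limit does tilt the tool outwards (3.7° so far). I'll continue and see whether it accumulates and stays.

>>> move_arm --pt "0 0.04 0 0 0.088" --pt "0 0.04 0 0 0.088" --pt "0 0.04 0 0 0.088" --pt "0 0.04 0 0 0.088" --pt "0 0.04 0 0 0.088" --pt "0 0.04 0 0 0.088"

```text
clock: 1.52
tool_pos: [0.3261, 0.8655, 0.3758]
eef_rot: [0.183, 0.977, 0.112, 0.018]
contact_force: [0.1, 0.3, -0.1]
opening: 0.996
finger_force: 0.0
```

```bash
cat > st.py <<'E'
from plant import r
from h import *
s=r.get_state();M=R.from_quat(s['eef_rot']).as_matrix()
print(s['q'].round(3),s['clock'],'F',s['contact_force'].round(1));print('tcp',s['tool_pos'].round(4),'grasp',(s['tool_pos']+.147*M[:,2]).round(4));print('x,y,z axes',M.T.round(3).tolist())
E
python3 st.py
```

```text
[-1.292  1.362  0.993  0.136 -0.985  1.478  0.022] 1.5167 F [ 0.1  0.3 -0.1]
tcp [0.3261 0.8655 0.3758] grasp [0.3372 0.8965 0.2326]
x,y,z axes [[-0.932, 0.362, 0.006], [0.354, 0.908, 0.225], [0.076, 0.211, -0.974]]
```

>>> move_arm --pt "0 0.04 0 0 0.088" --pt "0 0.04 0 0 0.088" --pt "0 0.04 0 0 0.088" --pt "0 0.04 0 0 0.088" --pt "0 0.04 0 0 0.088" --pt "0 0.04 0 0 0.088" --pt "0 0.04 0 0 0.088" --pt "0 0.04 0 0 0.088" --pt "0 0.04 0 0 0.088" --pt "0 0.04 0 0 0.088"

```text
clock: 2.35
tool_pos: [0.3402, 0.8933, 0.4305]
eef_rot: [0.179, 0.953, 0.242, 0.041]
contact_force: [0.4, -0.4, -1.0]
opening: 0.998
finger_force: 0.0
```

```bash
python3 st.py
```

```text
[-1.289  1.318  1.002  0.136 -1.     1.255  0.028] 2.35 F [ 0.4 -0.4 -1. ]
tcp [0.3402 0.8933 0.4305] grasp [0.3643 0.9589 0.3012]
x,y,z axes [[-0.933, 0.361, 0.009], [0.321, 0.819, 0.475], [0.164, 0.446, -0.88]]
```

>>> move_arm --pt "0 0.04 0 0 0.088" --pt "0 0.04 0 0 0.088" --pt "0 0.04 0 0 0.088" --pt "0 0.04 0 0 0.088" --pt "0 0.04 0 0 0.088" --pt "0 0.04 0 0 0.088" --pt "0 0.04 0 0 0.088"

```text
clock: 2.93
tool_pos: [0.3441, 0.8981, 0.5061]
eef_rot: [0.175, 0.928, 0.325, 0.056]
contact_force: [0.5, 0.6, 0.4]
opening: 0.998
finger_force: 0.0
```

```bash
python3 st.py
```

```text
[-1.288  1.248  1.003  0.136 -1.     1.148  0.031] 2.9333 F [0.5 0.6 0.4]
tcp [0.3441 0.8981 0.5061] grasp [0.376  0.9838 0.391 ]
x,y,z axes [[-0.933, 0.36, 0.01], [0.288, 0.728, 0.622], [0.217, 0.583, -0.783]]
```

The lean is now 38.5° at azimuth 70°, so it accumulates and the interface carries it over from row to row. I'll back off from the limit and spin 90° so the fingers close across the tab.

>>> move_arm --pt "0 -0.03 -0.02 0 0.088" --pt "0 -0.03 -0.03 0 0.088" --pt "0 -0.03 -0.03 0 0.088" --pt "0 -0.03 -0.03 0 0.088" --pt "0 -0.03 -0.02 0 0.088" --pt "0 -0.03 -0.02 0 0.088" --pt "0 -0.03 -0.02 0 0.088" --pt "0 -0.03 -0.02 0 0.088"

```text
clock: 3.6
tool_pos: [0.2639, 0.6851, 0.5098]
eef_rot: [0.177, 0.925, 0.333, 0.055]
contact_force: [0.8, 0.6, 0.3]
opening: 0.996
finger_force: 0.0
```

>>> move_arm --pt "0 0 -0.01 0.12 0.088" --pt "0 0 -0.01 0.12 0.088" --pt "0 0 -0.01 0.12 0.088" --pt "0 0 -0.01 0.12 0.088" --pt "0 0 -0.01 0.12 0.088" --pt "0 0 -0.01 0.12 0.088" --pt "0 0 -0.01 0.12 0.088" --pt "0 0 -0.01 0.12 0.088" --pt "0 0 -0.01 0.12 0.088" --pt "0 0 -0.01 0.12 0.088"

```text
clock: 4.43
tool_pos: [0.2435, 0.6269, 0.5878]
eef_rot: [0.671, 0.66, 0.306, -0.144]
contact_force: [-0.2, 0.1, -0.1]
opening: 0.999
finger_force: 0.0
```

```bash
python3 st.py
```

```text
[-1.784  0.617  0.955  1.544 -0.996  0.676 -0.48 ] 4.4333 F [-0.2  0.1 -0.1]
tcp [0.2435 0.6269 0.5878] grasp [0.2758 0.7146 0.4743]
x,y,z axes [[-0.059, 0.798, 0.6], [0.974, -0.087, 0.211], [0.22, 0.597, -0.772]]
```

>>> move_arm --pt "0 0 -0.005 0.113 0.088" --pt "0 0 0 0.113 0.088" --pt "0 0 0 0.112 0.088" --pt "-0.025 0.021 -0.012 0 0.088" --pt "-0.025 0.021 -0.012 0 0.088" --pt "-0.025 0.021 -0.012 0 0.088" --pt "-0.025 0.021 -0.012 0 0.088" --pt "-0.025 0.021 -0.012 0 0.088" --pt "-0.025 0.021 -0.012 0 0.088" --pt "-0.025 0.021 -0.012 0 0.088"

```text
clock: 5.27
tool_pos: [0.3152, 0.3988, 0.5464]
eef_rot: [0.771, 0.54, 0.278, -0.192]
contact_force: [1.0, 0.1, -0.7]
opening: 0.998
finger_force: 0.0
```

```bash
python3 st.py
```

```text
[-1.195  0.272  0.343  2.016 -0.996  0.349 -0.377] 5.2667 F [ 1.   0.1 -0.7]
tcp [0.3152 0.3988 0.5464] grasp [0.3479 0.4864 0.433 ]
x,y,z axes [[0.261, 0.726, 0.636], [0.939, -0.343, 0.006], [0.222, 0.596, -0.772]]
```

>>> move_arm --pt "-0.023 0.027 -0.01 0 0.088" --pt "-0.023 0.027 -0.01 0 0.088" --pt "-0.023 0.027 -0.01 0 0.088" --pt "-0.023 0.027 -0.01 0 0.088" --pt "-0.023 0.027 -0.01 0 0.088" --pt "-0.023 0.027 -0.01 0 0.088" --pt "-0.023 0.027 -0.01 0 0.088" --pt "-0.023 0.027 -0.01 0 0.088"

```text
clock: 5.93
tool_pos: [0.4288, 0.1934, 0.501]
eef_rot: [0.772, 0.54, 0.276, -0.191]
contact_force: [1.4, 0.2, -0.2]
opening: 1.0
finger_force: 0.0
```

```bash
python3 st.py
```

```text
[-0.058  0.333 -0.409  2.086 -0.972  0.418  0.078] 5.9333 F [ 1.4  0.2 -0.2]
tcp [0.4288 0.1934 0.501 ] grasp [0.4612 0.2805 0.3871]
x,y,z axes [[0.263, 0.729, 0.632], [0.939, -0.343, 0.004], [0.22, 0.593, -0.775]]
```

>>> move_arm --pt "-0.024 0.016 -0.019 0 0.088" --pt "-0.024 0.016 -0.019 0 0.088" --pt "-0.024 0.016 -0.019 0 0.088" --pt "-0.024 0.016 -0.019 0 0.088" --pt "-0.024 0.016 -0.019 0 0.088" --pt "-0.024 0.016 -0.019 0 0.088" --pt "-0.024 0.016 -0.019 0 0.088" --pt "-0.024 0.016 -0.019 0 0.088" --pt "-0.024 0.016 -0.019 0 0.088" --pt "-0.024 0.016 -0.019 0 0.088"

```text
clock: 6.77
tool_pos: [0.4736, -0.1491, 0.4974]
eef_rot: [0.772, 0.541, 0.275, -0.19]
contact_force: [1.0, 0.4, -0.1]
opening: 1.002
finger_force: 0.0
```

```bash
python3 st.py; python3 - <<'E'
from h import *
from plant import snapshot
d=snapshot("wrist");np.savez("wrist1.npz",**d)
print(d["eye"],d["orientation"],d["mtx"][0,0],d["dist"])
W=cloud(d);np.save("W1.npy",W)
c=d["color"].copy()
cv2.imwrite("pics/w1.png",c[:,:,::-1])
P=W.reshape(-1,3)
t=P[(abs(P[:,2]-.15)<.004)&(np.hypot(P[:,0]-.581,P[:,1]-.047)<.035)]
print(len(t),t.mean(0),cv2.minAreaRect((t[:,:2]*1000).astype(np.float32)))
E
```

```text
[ 0.559  0.455 -0.217  1.853 -0.725  0.988  0.47 ] 6.7667 F [ 1.   0.4 -0.1]
tcp [ 0.4736 -0.1491  0.4974] grasp [ 0.5059 -0.0623  0.3832]
x,y,z axes [[0.264, 0.73, 0.63], [0.939, -0.344, 0.004], [0.219, 0.59, -0.777]]
[ 0.49617595 -0.08751661  0.52396695] [ 0.20063629 -0.03788375 -0.17113777  0.96385775] 289.2869162112994 [-0.01940385  0.          0.          0.          0.        ]
399 [0.58091293 0.04757056 0.14910389] ((581.4357299804688, 48.11659240722656), (24.85710906982422, 34.0121955871582), 78.2341537475586)
```

View pics/w1.png

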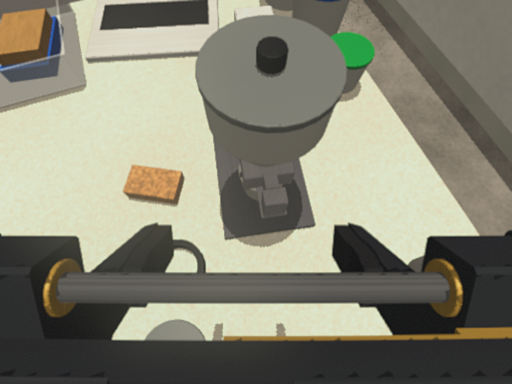

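The wrist view shows the tab at (273,202) in front of the hopper cone, with the gripper bar below it. The tab fit gives a centre of (0.581, 0.048), and its top measures 25×34 mm with the slide azimuth at 78°. I'll approach it along the leaned tool axis.

>>> move_arm --pt "0 0 0 -0.11 0.088" --pt "-0.01 0.004 0.029 0 0.088" --pt "-0.01 0.004 0.029 0 0.088" --pt "-0.01 0.004 0.029 0 0.088" --pt "-0.01 0.004 0.03 0 0.088" --pt "-0.01 0.005 0.03 0 0.088" --pt "-0.01 0.005 0.029 0 0.088" --pt "0 0 0 0 0.088"

```text
clock: 7.48
tool_pos: [0.5275, -0.0939, 0.3205]
eef_rot: [0.741, 0.582, 0.283, -0.178]
contact_force: [0.1, 0.8, -0.4]
opening: 0.997
finger_force: 0.0
```

```bash
python3 st.py; python3 - <<'E'
from h import *
from plant import snapshot,r
d=snapshot("wrist");P=cloud(d).reshape(-1,3)
cv2.imwrite("pics/w2.png",d["color"][:,:,::-1])
t=P[(abs(P[:,2]-.15)<.003)&(np.hypot(P[:,0]-.581,P[:,1]-.047)<.03)]
b=cv2.minAreaRect((t[:,:2]*1000).astype(np.float32));print(len(t),t.mean(0),b)
s=r.get_state();M=R.from_quat(s['eef_rot']).as_matrix()
tab=np.r_[np.array(b[0])/1000,.133]
print("to go",((tab-s['tool_pos']-.147*M[:,2])@M).round(4))
E
```

```text
[ 0.5    0.769 -0.368  1.953 -0.89   0.56   0.792] 7.4833 F [ 0.1  0.8 -0.4]
tcp [ 0.5275 -0.0939  0.3205] grasp [ 0.5587 -0.0066  0.2064]
x,y,z axes [[0.162, 0.762, 0.627], [0.964, -0.259, 0.065], [0.212, 0.594, -0.776]]
1354 [0.58078156 0.04743051 0.14895826] ((581.1638793945312, 48.065914154052734), (24.960145950317383, 33.96764373779297), 78.49909210205078)
to go [-0.0017  0.0021  0.0965]
```

>>> move_arm --pt "-0.002 0.002 0.024 0 0.088" --pt "0 0 0.024 0 0.088" --pt "0 0 0.024 0 0.088" --pt "0 0 0.024 0 0.088" --pt "0 0 0 0 0.088"

```text
clock: 7.95
tool_pos: [0.55, -0.039, 0.2485]
eef_rot: [0.74, 0.583, 0.285, -0.177]
contact_force: [-0.2, 0.2, -0.2]
opening: 0.999
finger_force: 0.0
```

>>> move_arm --pt "0 0 0 0 0.03" --pt "0 0 0 0 0.03" --pt "0 0 0 0 0.03" --pt "0 0 0 0 0.03" --pt "0 0 0 0 0.03" --pt "0 0 0 0 0.03" --newtons 35

```text
clock: 8.45
tool_pos: [0.5501, -0.041, 0.2494]
eef_rot: [0.741, 0.582, 0.285, -0.175]
contact_force: [-0.2, 0.6, -0.6]
opening: 0.569
finger_force: 0.0
```

```bash
python3 st.py
```

```text
[ 0.48   0.929 -0.525  1.96  -0.95   0.317  0.845] 8.45 F [-0.2  0.6 -0.6]
tcp [ 0.5501 -0.041   0.2494] grasp [0.5822 0.0459 0.1353]
x,y,z axes [[0.16, 0.763, 0.626], [0.963, -0.261, 0.072], [0.218, 0.592, -0.776]]
```

>>> move_arm --pt "0 0 0 0 0.03" --pt "0 0 0 0 0.03" --pt "0 0 0 0 0.03" --pt "0 0 0 0 0.03" --pt "0 0 0 0 0.03"

```text
clock: 8.87
tool_pos: [0.5485, -0.0403, 0.2486]
eef_rot: [0.741, 0.582, 0.284, -0.178]
contact_force: [-4.6, -4.0, 4.6]
opening: 0.398
finger_force: 35.4
```

Gripped at 34 mm. I'll pull about 62 mm along −slide.

>>> move_arm --pt "-0.005 0 -0.004 0 0.03" --pt "-0.006 0.001 -0.005 0 0.03" --pt "-0.006 0 -0.005 0 0.03" --pt "-0.006 0.001 -0.005 0 0.03" --pt "-0.006 0 -0.005 0 0.03" --pt "-0.006 0.001 -0.005 0 0.03" --pt "-0.006 0 -0.004 0 0.03" --pt "-0.006 0.001 -0.004 0 0.03" --pt "0 0 0 0 0.03" --pt "0 0 0 0 0.03"

```text
clock: 9.7
tool_pos: [0.5374, -0.097, 0.2483]
eef_rot: [0.739, 0.583, 0.285, -0.179]
contact_force: [-1.0, 4.3, -1.1]
opening: 0.394
finger_force: 35.2
```

```bash
python3 st.py; cat > tab.py <<'E'
from h import *
from plant import snapshot
import sys
u=np.array([np.cos(1.368),np.sin(1.368)])
t0=np.array([.5812,.0481]); nose=t0+.0125*u
if __name__=="__main__":
  for n in sys.argv[1:]:
    d=snapshot(n);P=cloud(d).reshape(-1,3)
    cv2.imwrite(f"pics/{n}_tab.png",d["color"][:,:,::-1])
    q=P[:,:2]-t0; a=q@u; b=q@[u[1],-u[0]]
    t=(abs(P[:,2]-.15)<.004)&(a<.012)&(a>-.1)&(abs(b)<.022)
    t=(a*1000)[t]; print(n,len(t),"along tab top pct",np.percentile(t,[0,2,50,98,100]) if len(t) else "")
E
python3 tab.py scene wrist
```

```text
[ 0.554  0.924 -0.466  1.944 -0.883  0.418  0.865] 9.7 F [-1.   4.3 -1.1]
tcp [ 0.5374 -0.097   0.2483] grasp [ 0.5686 -0.0091  0.1346]
x,y,z axes [[0.157, 0.76, 0.631], [0.964, -0.256, 0.067], [0.212, 0.598, -0.773]]
scene 1 along tab top pct [-69.6717633 -69.6717633 -69.6717633 -69.6717633 -69.6717633]
wrist 4203 along tab top pct [-88.62562654 -82.36751708 -58.1440818  -45.61309023 -44.53913714]
```

>>> move_arm --pt "-0.004 0 -0.003 0 0.03" --pt "0 0 0 0 0.03" --pt "0 0 0 0 0.03" --pt "0 0 0 0 0.088" --pt "0 0 0 0 0.088" --pt "0 0 0 0 0.088" --pt "0 0 0 0 0.088" --pt "0 0 0 0 0.088"

```text
clock: 10.47
tool_pos: [0.5373, -0.1048, 0.2482]
eef_rot: [0.741, 0.582, 0.285, -0.175]
contact_force: [1.0, -0.4, 0.3]
opening: 0.748
finger_force: 0.0
```

```bash
python3 st.py;python3 tab.py wrist
```

```text
[ 0.562  0.922 -0.457  1.939 -0.878  0.421  0.867] 10.4667 F [ 1.  -0.4  0.3]
tcp [ 0.5373 -0.1048  0.2482] grasp [ 0.5695 -0.0179  0.1341]
x,y,z axes [[0.16, 0.763, 0.626], [0.963, -0.261, 0.072], [0.219, 0.591, -0.776]]
wrist 4130 along tab top pct [-74.35460093 -73.82727337 -62.79445617 -50.17432421 -48.91418073]
```

The gate is at about 62 mm and released. I'll retreat along the tool axis, then go to the opposite reach limit to straighten the tool.

>>> move_arm --pt "0 0 -0.03 0 0.088" --pt "0 0 -0.04 0 0.088" --pt "0 0 -0.04 0 0.088" --pt "-0.017 -0.007 -0.029 0 0.088" --pt "-0.017 -0.007 -0.029 0 0.088" --pt "-0.017 -0.007 -0.029 0 0.088" --pt "-0.017 -0.007 -0.029 0 0.088" --pt "-0.017 -0.007 -0.029 0 0.088" --pt "-0.017 -0.007 -0.029 0 0.088" --pt "-0.017 -0.007 -0.029 0 0.088"

```text
clock: 11.35
tool_pos: [0.4016, -0.3689, 0.4137]
eef_rot: [0.741, 0.582, 0.285, -0.176]
contact_force: [0.1, 0.1, -0.3]
opening: 0.999
finger_force: 0.0
```

```bash
python3 st.py; python3 tab.py side
```

```text
[ 0.943  0.678 -0.206  1.699 -0.542  1.139  0.846] 11.35 F [ 0.1  0.1 -0.3]
tcp [ 0.4016 -0.3689  0.4137] grasp [ 0.4336 -0.2819  0.2996]
x,y,z axes [[0.16, 0.763, 0.626], [0.963, -0.261, 0.071], [0.218, 0.592, -0.776]]
side 0 along tab top pct
```

>>> move_arm --pt "-0.022 -0.01 -0.025 0 0.088" --pt "-0.022 -0.01 -0.025 0 0.088" --pt "-0.022 -0.01 -0.025 0 0.088" --pt "-0.022 -0.01 -0.025 0 0.088" --pt "-0.022 -0.01 -0.025 0 0.088" --pt "-0.022 -0.01 -0.025 0 0.088" --pt "-0.022 -0.01 -0.025 0 0.088" --pt "-0.013 -0.029 -0.013 0 0.088" --pt "-0.013 -0.029 -0.013 0 0.088" --pt "-0.013 -0.029 -0.013 0 0.088"

```text
clock: 12.23
tool_pos: [0.1729, -0.601, 0.4465]
eef_rot: [0.741, 0.582, 0.285, -0.176]
contact_force: [-0.1, -0.3, -0.5]
opening: 0.996
finger_force: 0.0
```

>>> move_arm --pt "-0.013 -0.029 -0.013 0 0.088" --pt "-0.013 -0.029 -0.013 0 0.088" --pt "-0.013 -0.029 -0.013 0 0.088" --pt "-0.013 -0.029 -0.013 0 0.088" --pt "-0.013 -0.029 -0.013 0 0.088" --pt "-0.013 -0.029 -0.013 0 0.088" --pt "-0.013 -0.029 -0.013 0 0.088" --pt "-0.013 -0.029 -0.013 0 0.088" --pt "-0.013 -0.029 -0.013 0 0.088"

```text
clock: 12.98
tool_pos: [-0.1227, -0.6913, 0.4457]
eef_rot: [0.741, 0.582, 0.285, -0.176]
contact_force: [-0.4, -1.4, -0.7]
opening: 1.001
finger_force: 0.0
```

```bash
python3 st.py
```

```text
[ 1.723  0.979 -0.037  0.857 -0.124  1.971  1.444] 12.9833 F [-0.4 -1.4 -0.7]
tcp [-0.1227 -0.6913  0.4457] grasp [-0.0907 -0.6042  0.3316]
x,y,z axes [[0.16, 0.763, 0.627], [0.963, -0.26, 0.071], [0.218, 0.592, -0.776]]
```

>>> move_arm --pt "-0.032 -0.004 -0.024 0 0.088" --pt "-0.032 -0.004 -0.024 0 0.088" --pt "-0.032 -0.004 -0.024 0 0.088" --pt "-0.032 -0.002 -0.022 0 0.088" --pt "-0.032 -0.002 -0.022 0 0.088" --pt "-0.034 0 -0.02 0 0.088" --pt "-0.034 0 -0.02 0 0.088" --pt "-0.034 0 -0.02 0 0.088" --pt "-0.034 0 -0.02 0 0.088"

```text
clock: 13.73
tool_pos: [-0.1742, -0.7966, 0.3723]
eef_rot: [0.767, 0.594, 0.215, -0.11]
contact_force: [0.1, -0.4, 0.7]
opening: 0.998
finger_force: 0.0
```

```bash
python3 st.py
```

```text
[ 1.735  1.308  0.221  0.225 -0.335  2.088  1.497] 13.7333 F [ 0.1 -0.4  0.7]
tcp [-0.1742 -0.7966  0.3723] grasp [-0.1449 -0.7341  0.2425]
x,y,z axes [[0.201, 0.864, 0.461], [0.959, -0.27, 0.087], [0.199, 0.425, -0.883]]
```

>>> move_arm --pt "-0.034 -0.004 -0.021 0 0.088" --pt "-0.034 -0.004 -0.021 0 0.088" --pt "-0.034 -0.004 -0.021 0 0.088" --pt "-0.035 -0.004 -0.02 0 0.088" --pt "-0.035 -0.004 -0.02 0 0.088" --pt "-0.036 -0.004 -0.017 0 0.088" --pt "-0.036 -0.004 -0.015 0 0.088" --pt "-0.036 -0.004 -0.015 0 0.088"

```text
clock: 14.4
tool_pos: [-0.216, -0.8003, 0.3801]
eef_rot: [0.777, 0.597, 0.182, -0.08]
contact_force: [0.4, 0.1, -0.1]
opening: 0.999
finger_force: 0.0
```

```bash
python3 st.py
```

```text
[ 1.769  1.363  0.93   0.136 -0.998  2.089  1.589] 14.4 F [ 0.4  0.1 -0.1]
tcp [-0.216  -0.8003  0.3801] grasp [-0.1885 -0.7501  0.2447]
x,y,z axes [[0.222, 0.898, 0.379], [0.957, -0.275, 0.092], [0.187, 0.342, -0.921]]
```

>>> move_arm --pt "-0.04 -0.005 -0.01 0 0.088" --pt "-0.04 -0.005 -0.01 0 0.088" --pt "-0.04 -0.005 -0.01 0 0.088" --pt "-0.04 -0.005 -0.01 0 0.088" --pt "-0.04 -0.005 -0.01 0 0.088" --pt "-0.04 -0.005 -0.01 0 0.088"

```text
clock: 14.9
tool_pos: [-0.2445, -0.7924, 0.3752]
eef_rot: [0.777, 0.597, 0.181, -0.084]
contact_force: [0.4, 0.7, 0.6]
opening: 0.997
finger_force: 0.0
```

```bash
python3 st.py
```

```text
[ 1.801  1.37   0.954  0.136 -0.999  2.089  1.631] 14.9 F [0.4 0.7 0.6]
tcp [-0.2445 -0.7924  0.3752] grasp [-0.2179 -0.7415  0.2399]
x,y,z axes [[0.223, 0.897, 0.381], [0.958, -0.274, 0.085], [0.181, 0.346, -0.921]]
```

>>> move_arm --pt "-0.04 0 0.01 0 0.088" --pt "-0.04 0 0.01 0 0.088" --pt "-0.04 0 0.01 0 0.088" --pt "-0.04 0 0.01 0 0.088"

```text
clock: 15.23
tool_pos: [-0.2372, -0.7947, 0.3222]
eef_rot: [0.771, 0.594, 0.205, -0.104]
contact_force: [0.4, -0.1, -0.6]
opening: 0.999
finger_force: 0.0
```

```bash
python3 st.py
```

```text
[ 1.792  1.434  0.953  0.136 -1.     2.089  1.628] 15.2333 F [ 0.4 -0.1 -0.6]
tcp [-0.2372 -0.7947  0.3222] grasp [-0.209  -0.7353  0.1908]
x,y,z axes [[0.211, 0.873, 0.439], [0.959, -0.273, 0.082], [0.192, 0.404, -0.894]]
```

>>> move_arm --pt "-0.015 0 -0.038 0 0.088" --pt "-0.015 0 -0.038 0 0.088" --pt "-0.015 0 -0.038 0 0.088" --pt "-0.015 0 -0.038 0 0.088" --pt "-0.015 0 -0.038 0 0.088" --pt "-0.015 0 -0.038 0 0.088" --pt "-0.015 0 -0.038 0 0.088"

```text
clock: 15.82
tool_pos: [-0.2439, -0.7828, 0.4742]
eef_rot: [0.786, 0.601, 0.132, -0.05]
contact_force: [0.2, -0.5, 0.7]
opening: 1.0
finger_force: 0.0
```

```bash
python3 st.py
```

```text
[ 1.802  1.25   0.964  0.136 -1.     2.089  1.626] 15.8167 F [ 0.2 -0.5  0.7]
tcp [-0.2439 -0.7828  0.4742] grasp [-0.2221 -0.7479  0.3331]
x,y,z axes [[0.242, 0.933, 0.268], [0.959, -0.272, 0.081], [0.148, 0.238, -0.96]]
```

>>> move_arm --pt "-0.018 -0.015 -0.034 0 0.088" --pt "-0.018 -0.015 -0.034 0 0.088" --pt "-0.018 -0.015 -0.034 0 0.088" --pt "-0.02 -0.015 -0.032 0 0.088" --pt "-0.02 -0.015 -0.032 0 0.088" --pt "-0.02 -0.015 -0.032 0 0.088" --pt "-0.022 -0.015 -0.03 0 0.088" --pt "-0.022 -0.015 -0.03 0 0.088"

```text
clock: 16.48
tool_pos: [-0.3388, -0.7136, 0.6013]
eef_rot: [0.795, 0.604, 0.062, -0.006]
contact_force: [0.2, -0.6, -0.2]
opening: 0.999
finger_force: 0.0
```

```bash
python3 st.py
```

```text
[ 1.933  1.094  1.005  0.136 -1.     2.089  1.765] 16.4833 F [ 0.2 -0.6 -0.2]
tcp [-0.3388 -0.7136  0.6013] grasp [-0.3254 -0.7011  0.4555]
x,y,z axes [[0.263, 0.959, 0.106], [0.96, -0.271, 0.065], [0.091, 0.085, -0.992]]
```

>>> move_arm --pt "-0.018 -0.025 -0.028 0 0.088" --pt "-0.018 -0.025 -0.028 0 0.088" --pt "-0.018 -0.025 -0.028 0 0.088" --pt "-0.018 -0.025 -0.028 0 0.088" --pt "-0.018 -0.025 -0.028 0 0.088"

```text
clock: 16.9
tool_pos: [-0.418, -0.644, 0.6621]
eef_rot: [0.796, 0.604, 0.024, 0.01]
contact_force: [-0.1, -0.4, 0.3]
opening: 1.0
finger_force: 0.0
```

```bash
python3 st.py
```

```text
[ 2.059  1.017  1.025  0.136 -1.     2.089  1.899] 16.9 F [-0.1 -0.4  0.3]
tcp [-0.418  -0.644   0.6621] grasp [-0.4106 -0.6423  0.5152]
x,y,z axes [[0.268, 0.963, 0.025], [0.962, -0.269, 0.045], [0.05, 0.012, -0.999]]
```

>>> move_arm --pt "0.016 0.02 0.024 0 0.088" --pt "0.016 0.02 0.024 0 0.088" --pt "0.016 0.02 0.024 0 0.088" --pt "0.016 0.02 0.024 0 0.088" --pt "0.016 0.02 0.024 0 0.088" --pt "0.016 0.02 0.024 0 0.088" --pt "0.016 0.02 0.024 0 0.088" --pt "0.016 0.02 0.024 0 0.088" --pt "0.016 0.02 0.024 0 0.088"

```text
clock: 17.65
tool_pos: [-0.2263, -0.576, 0.4878]
eef_rot: [0.796, 0.604, 0.024, 0.014]
contact_force: [-0.5, -1.8, -0.1]
opening: 0.996
finger_force: 0.0
```

>>> move_arm --pt "0.015 0.036 0.005 0 0.088" --pt "0.015 0.036 0.005 0 0.088" --pt "0.015 0.036 0.005 0 0.088" --pt "0.015 0.036 0.005 0 0.088" --pt "0.015 0.036 0.005 0 0.088" --pt "0.015 0.036 0.005 0 0.088" --pt "0.015 0.036 0.005 0 0.088" --pt "0.015 0.036 0.005 0 0.088" --pt "0.015 0.036 0.005 0 0.088" --pt "0.015 0.036 0.005 0 0.088"

```text
clock: 18.48
tool_pos: [0.1634, -0.529, 0.4602]
eef_rot: [0.796, 0.604, 0.025, 0.014]
contact_force: [0.8, -1.5, -0.3]
opening: 0.995
finger_force: 0.0
```

```bash
python3 st.py
```

```text
[ 0.591  0.887  1.327  1.752 -0.952  1.305  1.89 ] 18.4833 F [ 0.8 -1.5 -0.3]
tcp [ 0.1634 -0.529   0.4602] grasp [ 0.1716 -0.5279  0.3134]
x,y,z axes [[0.269, 0.963, 0.022], [0.962, -0.27, 0.052], [0.056, 0.008, -0.998]]
```

>>> move_arm --pt "0.031 0.018 0.012 0 0.088" --pt "0.031 0.018 0.012 0 0.088" --pt "0.031 0.018 0.012 0 0.088" --pt "0.031 0.018 0.012 0 0.088" --pt "0.031 0.018 0.012 0 0.088" --pt "0.031 0.018 0.012 0 0.088" --pt "0.031 0.018 0.012 0 0.088" --pt "0.031 0.018 0.012 0 0.088" --pt "0.031 0.018 0.012 0 0.088"

```text
clock: 19.23
tool_pos: [0.3996, -0.3025, 0.3667]
eef_rot: [0.796, 0.604, 0.025, 0.014]
contact_force: [-0.5, -1.3, 0.4]
opening: 0.998
finger_force: 0.0
```

>>> move_arm --pt "0 0 0 0.12 0.088" --pt "0 0 0 0.12 0.088" --pt "0 0 0 0.12 0.088" --pt "0 0 0 0.12 0.088" --pt "0 0 0 0.12 0.088" --pt "0 0 0 0.12 0.088" --pt "0 0 0 0.12 0.088" --pt "0 0 0 0 0.088"

```text
clock: 19.9
tool_pos: [0.3984, -0.3041, 0.367]
eef_rot: [0.974, 0.225, 0.028, 0.002]
contact_force: [0.1, 0.2, -0.1]
opening: 0.999
finger_force: 0.0
```

```bash
python3 st.py; cat > look.py <<'E'
from h import *
from plant import snapshot,r
d=snapshot("wrist");P=cloud(d).reshape(-1,3)
cv2.imwrite("pics/w3.png",d["color"][:,:,::-1])
t=P[(abs(P[:,2]-.05)<.004)&(np.hypot(P[:,0]-.465,P[:,1]+.24)<.045)]
b=cv2.minAreaRect((t[:,:2]*1000).astype(np.float32));print(len(t),t.mean(0),b)
s=r.get_state();M=R.from_quat(s['eef_rot']).as_matrix()
g=np.r_[np.array(b[0])/1000,.030]
print("to go centre",((g-s['tool_pos']-.147*M[:,2])@M).round(4))
E
python3 look.py
```

```text
[ 0.037  0.798  0.977  2.024 -0.994  0.851  0.49 ] 19.9 F [ 0.1  0.2 -0.1]
tcp [ 0.3984 -0.3041  0.367 ] grasp [ 0.4066 -0.3029  0.2202]
x,y,z axes [[0.897, 0.439, 0.054], [0.439, -0.898, 0.017], [0.056, 0.008, -0.998]]
1149 [ 0.46424758 -0.24143894  0.04896558] ((463.9615783691406, -241.3113555908203), (39.03505325317383, 28.222980499267578), 25.8079833984375)
to go centre [ 0.0685 -0.0331  0.1936]
```

The spacer is at (0.464,-0.241), yaw 26°. Step 1 is already met (gate at rest for many seconds). For clearance of an upright tool I'll draw the gate further, to about 78 mm, before picking the spacer. First I'll spin so the camera side faces away from the hopper.

>>> move_arm --pt "0 0 0 0.124 0.088" --pt "0 0 0 0.124 0.088" --pt "0 0 0 0.124 0.088" --pt "0 0 0 0.124 0.088" --pt "0 0 0 0.124 0.088" --pt "0 0 0 0.124 0.088" --pt "0 0 0 0.124 0.088" --pt "0 0 0 0.124 0.088" --pt "0 0 0 0.124 0.088"

```text
clock: 20.7
tool_pos: [0.3984, -0.304, 0.3668]
eef_rot: [0.946, -0.324, 0.025, -0.013]
contact_force: [-0.5, -0.0, 0.5]
opening: 1.002
finger_force: 0.0
```

>>> move_arm --pt "0 0 0 0.124 0.088" --pt "0 0 0 0.124 0.088" --pt "0 0 0 0.124 0.088" --pt "0 0 0 0.124 0.088" --pt "0 0 0 0.124 0.088" --pt "0 0 0 0.124 0.088" --pt "0 0 0 0.124 0.088" --pt "0 0 0 0.124 0.088" --pt "0 0 0 0.124 0.088"

```text
clock: 21.45
tool_pos: [0.3984, -0.304, 0.3668]
eef_rot: [-0.63, 0.776, -0.014, 0.024]
contact_force: [-0.2, -0.1, -0.3]
opening: 0.998
finger_force: 0.0
```

```bash
python3 st.py; cat > go.py <<'E'
import sys
from plant import r
from h import *
from tab import u,nose
def go(P,az=None):
    s=r.get_state();M=R.from_quat(s['eef_rot']).as_matrix()
    print("to go (tool axes) for grasp at",np.round(P,4),((np.array(P)-s['tool_pos']-.147*M[:,2])@M).round(4),"x az",np.degrees(np.arctan2(M[1,0],M[0,0])).round(1))
    axis=nose+.07*u; print("dist tool from hopper axis",np.linalg.norm(s['tool_pos'][:2]-axis).round(3))
if __name__=="__main__":
    a,b,z=map(float,sys.argv[1:]);  # along u from nose, lateral, z
    p=nose+a*u+b*np.array([u[1],-u[0]]); go([*p,z])
E
python3 go.py -0.0745 0 .133;python3 go.py -0.0745 0 .25
```

```text
[ 0.035  0.8    0.982  2.024 -0.997  0.854 -1.738] 21.45 F [-0.2 -0.1 -0.3]
tcp [ 0.3984 -0.304   0.3668] grasp [ 0.4065 -0.3028  0.22  ]
x,y,z axes [[-0.204, -0.979, -0.019], [-0.977, 0.205, -0.053], [0.055, 0.008, -0.998]]
to go (tool axes) for grasp at [ 0.5687 -0.0126  0.133 ] [-0.3154 -0.0946  0.0982] x az -101.8
dist tool from hopper axis 0.477
to go (tool axes) for grasp at [ 0.5687 -0.0126  0.25  ] [-0.3177 -0.1007 -0.0186] x az -101.8
dist tool from hopper axis 0.477
```

>>> move_arm --pt "-0.035 -0.011 -0.002 0 0.088" --pt "-0.035 -0.011 -0.002 0 0.088" --pt "-0.035 -0.011 -0.002 0 0.088" --pt "-0.035 -0.011 -0.002 0 0.088" --pt "-0.035 -0.011 -0.002 0 0.088" --pt "-0.035 -0.011 -0.002 0 0.088" --pt "-0.035 -0.011 -0.002 0 0.088" --pt "-0.035 -0.011 -0.002 0 0.088" --pt "-0.03 -0.011 -0.002 0 0.088" --pt "0 0 0 0 0.088"

```text
clock: 22.28
tool_pos: [0.5603, -0.0137, 0.3948]
eef_rot: [-0.638, 0.77, -0.013, 0.025]
contact_force: [-0.1, -0.4, -0.2]
opening: 1.002
finger_force: 0.0
```

```bash
python3 st.py; python3 tab.py wrist; python3 go.py -0.0765 0 .135
```

```text
[-0.609  0.873  1.104  1.835 -0.971  1.02  -2.428] 22.2833 F [-0.1 -0.4 -0.2]
tcp [ 0.5603 -0.0137  0.3948] grasp [ 0.5685 -0.0119  0.2481]
x,y,z axes [[-0.186, -0.982, -0.022], [-0.981, 0.187, -0.053], [0.056, 0.012, -0.998]]
wrist 1207 along tab top pct [-74.77982369 -74.37940396 -63.13011659 -50.79659085 -49.63664836]
to go (tool axes) for grasp at [ 0.5683 -0.0146  0.135 ] [0.0009 0.0044 0.1132] x az -101.0
dist tool from hopper axis 0.151
```

>>> move_arm --pt "0.001 0.004 0.028 0 0.06" --pt "0 0 0.029 0 0.055" --pt "0 0 0.028 0 0.055" --pt "0 0 0.028 0 0.055" --pt "0 0 0 0 0.03" --pt "0 0 0 0 0.03" --pt "0 0 0 0 0.03" --pt "0 0 0 0 0.03" --pt "0 0 0 0 0.03" --pt "0 0 0 0 0.03"

```text
clock: 23.17
tool_pos: [0.5584, -0.021, 0.2841]
eef_rot: [-0.631, 0.775, -0.015, 0.023]
contact_force: [-2.7, -1.7, 6.1]
opening: 0.385
finger_force: 35.2
```

>>> move_arm --pt "0.004 0 0 0 0.03" --pt "0.005 0 0 0 0.03" --pt "0.005 0 0 0 0.03" --pt "0.002 0 0 0 0.03" --pt "0 0 0 0 0.03"

```text
clock: 23.58
tool_pos: [0.5563, -0.0328, 0.284]
eef_rot: [-0.633, 0.774, -0.012, 0.027]
contact_force: [-1.7, 7.8, 12.0]
opening: 0.386
finger_force: 35.1
```

```bash
python3 st.py; python3 tab.py wrist
```

```text
[-0.391  0.887  0.671  1.926 -0.99   0.638 -2.413] 23.5833 F [-1.7  7.8 12. ]
tcp [ 0.5563 -0.0328  0.284 ] grasp [ 0.5645 -0.0305  0.1373]
x,y,z axes [[-0.198, -0.98, -0.026], [-0.979, 0.2, -0.052], [0.056, 0.015, -0.998]]
wrist 1491 along tab top pct [-90.89592686 -90.49543504 -82.51612945 -60.62766305 -59.21738427]
```

>>> move_arm --pt "0 0 0 0 0.06" --pt "0 0 0 0 0.06" --pt "0 0 0 0 0.06" --pt "0 0 -0.03 0 0.088" --pt "0 0 -0.04 0 0.088" --pt "0 0 -0.04 -0.124 0.088" --pt "0.03 0 0 -0.124 0.088" --pt "0 0 0 -0.124 0.088" --pt "0 0 0 -0.124 0.088" --pt "0 0 0 -0.124 0.088"

```text
clock: 24.47
tool_pos: [0.5471, -0.0673, 0.3922]
eef_rot: [0.839, -0.544, 0.022, -0.018]
contact_force: [0.1, 0.4, -0.3]
opening: 0.999
finger_force: 0.0
```

>>> move_arm --pt "0 0 0 -0.124 0.088" --pt "0 0 0 -0.124 0.088" --pt "0 0 0 -0.124 0.088" --pt "0 0 0 -0.124 0.088" --pt "0 0 0 -0.124 0.088" --pt "0 0 0 -0.124 0.088" --pt "0 0 0 -0.124 0.088" --pt "0 0 0 -0.124 0.088" --pt "0 0 0 -0.124 0.088" --pt "0 0 0 -0.124 0.088"

```text
clock: 25.3
tool_pos: [0.5472, -0.0671, 0.3917]
eef_rot: [0.999, 0.045, 0.027, -0.002]
contact_force: [-0.7, 0.1, -0.8]
opening: 1.002
finger_force: 0.0
```

```bash
python3 st.py; python3 - <<'E'
from go import go
go([.464,-.2413,.15])
E
```

```text
[-0.143  0.617  0.304  1.846 -0.303  0.668 -1.143] 25.3 F [-0.7  0.1 -0.8]
tcp [ 0.5472 -0.0671  0.3917] grasp [ 0.5552 -0.0661  0.2449]
x,y,z axes [[0.994, 0.09, 0.055], [0.09, -0.996, -0.002], [0.055, 0.006, -0.998]]
to go (tool axes) for grasp at [ 0.464  -0.2413  0.15  ] [-0.1116  0.1664  0.0886] x az 5.2
dist tool from hopper axis 0.202
```

>>> move_arm --pt "-0.019 0.028 0.01 0 0.088" --pt "-0.019 0.028 0.01 0 0.088" --pt "-0.019 0.028 0.01 0 0.088" --pt "-0.018 0.028 0.01 0 0.088" --pt "-0.018 0.027 0.02 0 0.088" --pt "-0.018 0.027 0.02 0 0.088" --pt "0 0 0 -0.12 0.088" --pt "0 0 0 -0.12 0.088" --pt "0 0 0 -0.12 0.088" --pt "0 0 0 0 0.088"

```text
clock: 26.13
tool_pos: [0.4548, -0.2416, 0.3049]
eef_rot: [0.975, 0.221, 0.027, 0.003]
contact_force: [0.8, -0.6, -0.4]
opening: 0.995
finger_force: 0.0
```

```bash
python3 st.py; python3 look.py; python3 tab.py scene side
```

```text
[ 0.372  0.701  0.059  2.016 -0.177  0.385 -0.547] 26.1333 F [ 0.8 -0.6 -0.4]
tcp [ 0.4548 -0.2416  0.3049] grasp [ 0.4627 -0.2406  0.1581]
x,y,z axes [[0.901, 0.431, 0.052], [0.431, -0.902, 0.017], [0.054, 0.007, -0.999]]
1500 [ 0.46525262 -0.24047281  0.04877351] ((464.59368896484375, -240.56797790527344), (40.168704986572266, 27.678504943847656), 25.843942642211914)
to go centre [-0.0055 -0.0012  0.1281]
scene 82 along tab top pct [-84.34726226 -84.28408716 -72.95747086 -60.04825797 -58.55594288]
side 0 along tab top pct
```

>>> move_arm --pt "0.006 -0.001 0.026 0 0.088" --pt "0 0 0.026 0 0.07" --pt "0 0 0.026 0 0.06" --pt "0 0 0.026 0 0.06" --pt "0 0 0.024 0 0.06" --pt "0 0 0 0 0.02" --pt "0 0 0 0 0.02" --pt "0 0 0 0 0.02" --pt "0 0 0 0 0.02" --pt "0 0 0 0 0.02" --newtons 25

```text
clock: 27.12
tool_pos: [0.4678, -0.2362, 0.1791]
eef_rot: [0.975, 0.221, 0.028, 0.003]
contact_force: [0.2, 0.7, -0.2]
opening: 0.341
finger_force: 0.0
```

>>> move_arm --pt "0 0 0 0 0.02" --pt "0 0 0 0 0.02" --pt "0 0 0 0 0.02" --pt "0 0 -0.02 0 0.02" --pt "0 0 -0.04 0 0.02" --pt "0 0 -0.04 0 0.02" --pt "0 0 -0.04 0 0.02" --pt "0 0 -0.04 0 0.02" --pt "0 0 -0.02 0 0.02"

```text
clock: 27.87
tool_pos: [0.4563, -0.238, 0.382]
eef_rot: [0.975, 0.22, 0.03, 0.004]
contact_force: [0.5, -0.2, -2.2]
opening: 0.315
finger_force: 24.9
```

```bash
python3 st.py; python3 - <<'E'
from h import *
from plant import snapshot,r
d=snapshot("wrist");P=cloud(d).reshape(-1,3)
cv2.imwrite("pics/w4.png",d["color"][:,:,::-1])
E
```

```text
[ 0.332  0.572  0.107  1.954 -0.162  0.572 -0.571] 27.8667 F [ 0.5 -0.2 -2.2]
tcp [ 0.4563 -0.238   0.382 ] grasp [ 0.4652 -0.2372  0.2353]
x,y,z axes [[0.901, 0.43, 0.057], [0.429, -0.903, 0.021], [0.06, 0.005, -0.998]]
```

View pics/w4.png

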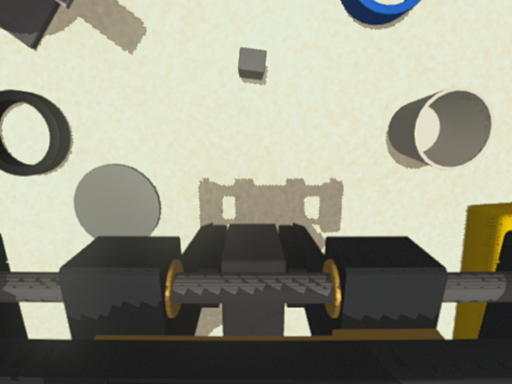

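The spacer is held between the pads at (252,250), and the short spacer at (252,63) is undisturbed. I'll spin to align it with the slide.

>>> move_arm --pt "0 0 0 0.123 0.02" --pt "0 0 0 0.123 0.02" --pt "0 0 0 0.123 0.02" --pt "0 0 0 0.123 0.02" --pt "0 0 0 0.123 0.02" --pt "0 0 0 0.123 0.02" --pt "0 0 0 0.123 0.02" --pt "0 0 0 0.123 0.02" --pt "0 0 0 0.123 0.02"

```text
clock: 28.67
tool_pos: [0.456, -0.2372, 0.377]
eef_rot: [0.944, -0.328, 0.024, -0.013]
contact_force: [-0.0, -0.5, -1.3]
opening: 0.315
finger_force: 24.9
```

>>> move_arm --pt "0 0 0 0.123 0.02" --pt "0 0 0 0.123 0.02" --pt "0 0 0 0.123 0.02" --pt "0 0 0 0.123 0.02" --pt "0 0 0 0.123 0.02" --pt "0 0 0 0.123 0.02" --pt "0 0 0 0.123 0.02" --pt "0 0 0 0.123 0.02" --pt "0 0 0 0.123 0.02" --pt "0 0 0 0 0.02"

```text
clock: 29.5
tool_pos: [0.4562, -0.237, 0.3767]
eef_rot: [-0.632, 0.774, -0.014, 0.023]
contact_force: [-0.0, 0.5, -1.6]
opening: 0.314
finger_force: 24.9
```

```bash
python3 st.py; python3 go.py -.085 0 .21
```

```text
[-0.042  0.704  0.761  1.975 -0.79   0.739 -2.137] 29.5 F [-0.   0.5 -1.6]
tcp [ 0.4562 -0.237   0.3767] grasp [ 0.464  -0.2358  0.2299]
x,y,z axes [[-0.199, -0.98, -0.019], [-0.979, 0.2, -0.051], [0.053, 0.008, -0.999]]
to go (tool axes) for grasp at [ 0.5666 -0.0229  0.21  ] [-0.2286 -0.0568  0.0271] x az -101.5
dist tool from hopper axis 0.392
```

>>> move_arm --pt "-0.033 -0.008 0.003 0 0.02" --pt "-0.033 -0.008 0.004 0 0.02" --pt "-0.033 -0.008 0.004 0 0.02" --pt "-0.033 -0.008 0.004 0 0.02" --pt "-0.033 -0.008 0.004 0 0.02" --pt "-0.033 -0.008 0.004 0 0.02" --pt "-0.03 -0.008 0.004 0 0.02" --pt "0 0 0 0 0.02"

```text
clock: 30.17
tool_pos: [0.5598, -0.017, 0.3554]
eef_rot: [-0.639, 0.768, -0.012, 0.025]
contact_force: [0.7, 0.6, -2.0]
opening: 0.321
finger_force: 24.9
```

```bash
python3 st.py; python3 go.py -.058 0 .136; python3 tab.py wrist; python3 - <<'E'
from h import *
from plant import snapshot
from tab import u,nose
d=snapshot("scene");np.savez("scene_p.npz",**d)
P=cloud(d).reshape(-1,3)
a=(P[:,:2]-nose)@u; b=(P[:,:2]-nose)@[u[1],-u[0]]
for lo,hi in((.17,.215),(.10,.148)):
    m=(P[:,2]>lo)&(P[:,2]<hi)&(abs(b)<.05)&(a<-.02)&(a>-.13)
    print(lo,m.sum(),"along",np.percentile(a[m],[2,50,98]).round(4) if m.any() else "", "lat",np.percentile(b[m],[2,50,98]).round(4) if m.any() else "")
c=cv2.resize(d["color"][120:220,250:380],None,fx=5,fy=5,interpolation=2)
cv2.imwrite("pics/p5.png",c[:,:,::-1])
E
```

```text
[-0.483  0.804  0.795  1.869 -0.849  0.786 -2.546] 30.1667 F [ 0.7  0.6 -2. ]
tcp [ 0.5598 -0.017   0.3554] grasp [ 0.5677 -0.0149  0.2087]
x,y,z axes [[-0.181, -0.983, -0.024], [-0.982, 0.182, -0.05], [0.053, 0.014, -0.998]]
to go (tool axes) for grasp at [0.572  0.0035 0.136 ] [-0.0172  0.0027  0.073 ] x az -100.4
dist tool from hopper axis 0.151
wrist 1757 along tab top pct [-85.43103396 -84.72217254 -73.53377569 -60.9772509  -59.81496208]
0.17 257 along [-0.0914 -0.0863 -0.0494] lat [-0.0242  0.0078  0.0307]
0.1 286 along [-0.0974 -0.094  -0.0254] lat [-0.0129  0.0125  0.0211]
```

View pics/p5.png

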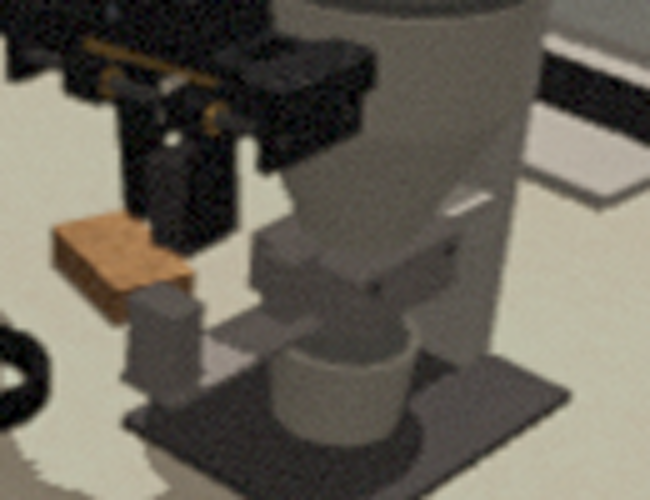

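Picture: the gate is drawn out with the tongue visible at crop (230,350), the tab at (165,340), and the held spacer at (170,200) above the gap. I'll move in and lower it.

>>> move_arm --pt "-0.009 0.002 0 0 0.02" --pt "-0.008 0.001 0 0 0.02" --pt "0 0 0.02 0 0.02" --pt "0 0 0.02 0 0.02" --pt "0 0 0.02 0 0.02" --pt "0 0 0.009 0 0.02" --pt "0 0 0 0 0.02"

```text
clock: 30.85
tool_pos: [0.5622, -0.0051, 0.2878]
eef_rot: [-0.634, 0.773, -0.012, 0.025]
contact_force: [3.2, 5.7, -5.6]
opening: 0.315
finger_force: 27.9
```

```bash
python3 st.py; python3 go.py -.0585 0 .1345
```

```text
[-0.436  0.881  0.662  1.909 -0.951  0.639 -2.499] 30.85 F [ 3.2  5.7 -5.6]
tcp [ 0.5622 -0.0051  0.2878] grasp [ 0.5702 -0.0032  0.141 ]
x,y,z axes [[-0.195, -0.981, -0.023], [-0.979, 0.196, -0.051], [0.055, 0.013, -0.998]]
to go (tool axes) for grasp at [0.5719 0.003  0.1345] [-0.0064 -0.0001  0.0067] x az -101.2
dist tool from hopper axis 0.139
```

>>> move_arm --pt "-0.004 0 0 0 0.02" --pt "-0.004 0 0 0 0.02" --pt "0 0 0.002 0 0.02" --pt "0 0 0 0 0.02"

```text
clock: 31.18
tool_pos: [0.5631, 0.0008, 0.2868]
eef_rot: [-0.634, 0.773, -0.014, 0.023]
contact_force: [0.2, 0.6, -1.6]
opening: 0.317
finger_force: 25.0
```

```bash
python3 st.py; python3 go.py -.0585 0 .1345; python3 tab.py wrist; python3 - <<'E'
from h import *
from plant import snapshot
d=snapshot("scene");np.savez("scene_p.npz",**d)
c=cv2.resize(d["color"][130:210,260:360],None,fx=6,fy=6,interpolation=2)
cv2.imwrite("pics/p6.png",c[:,:,::-1])
E
```

```text
[-0.449  0.885  0.666  1.907 -0.949  0.638 -2.514] 31.1833 F [ 0.2  0.6 -1.6]
tcp [0.5631 0.0008 0.2868] grasp [0.5711 0.0018 0.1401]
x,y,z axes [[-0.196, -0.98, -0.018], [-0.979, 0.197, -0.052], [0.055, 0.007, -0.998]]
to go (tool axes) for grasp at [0.5719 0.003  0.1345] [-0.0012 -0.0003  0.0056] x az -101.3
dist tool from hopper axis 0.133
wrist 5084 along tab top pct [-87.41104824 -86.76924247 -73.3948322  -54.74721732 -43.76959788]
```

View pics/p6.png

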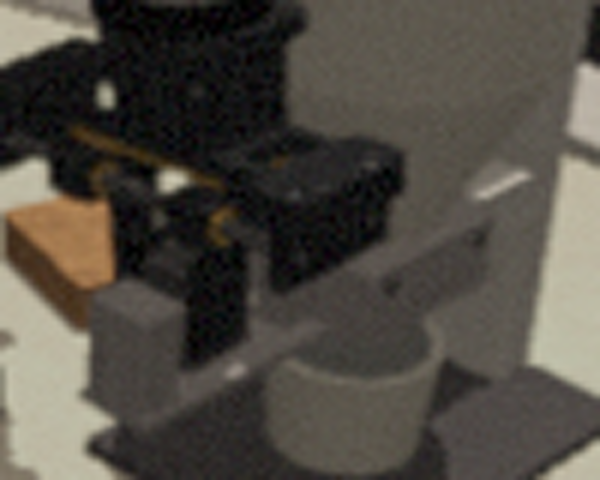

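The fingers and spacer are now between the tab at (140,350) and the housing, with no contact force. I'll lower to the tongue in small steps.

>>> move_arm --pt "-0.001 0 0.003 0 0.02" --pt "0 0 0.002 0 0.02" --pt "0 0 0 0 0.02"

```text
clock: 31.53
tool_pos: [0.5636, 0.0018, 0.2815]
eef_rot: [-0.633, 0.773, -0.014, 0.023]
contact_force: [-0.2, -0.2, -1.2]
opening: 0.315
finger_force: 25.0
```

>>> move_arm --pt "0 0 0.002 0 0.02" --pt "0 0 0 0 0.02"

```text
clock: 31.7
tool_pos: [0.5638, 0.0017, 0.2796]
eef_rot: [-0.633, 0.773, -0.014, 0.023]
contact_force: [-1.0, 0.3, -1.3]
opening: 0.312
finger_force: 25.0
```

```bash
python3 go.py -.0585 0 .1345
```

```text
to go (tool axes) for grasp at [0.5719 0.003  0.1345] [-0.0002 -0.0002 -0.0017] x az -101.3
dist tool from hopper axis 0.132
```

>>> move_arm --pt "0 0 0.0015 0 0.02" --pt "0 0 0 0 0.02"

```text
clock: 31.87
tool_pos: [0.5639, 0.0016, 0.279]
eef_rot: [-0.633, 0.773, -0.014, 0.024]
contact_force: [-2.1, 0.3, 3.8]
opening: 0.314
finger_force: 25.0
```

>>> move_arm --pt "0 0 0.0015 0 0.02" --pt "0 0 0 0 0.02"

```text
clock: 32.03
tool_pos: [0.5639, 0.0015, 0.2786]
eef_rot: [-0.633, 0.773, -0.014, 0.025]
contact_force: [-4.2, 0.9, 13.8]
opening: 0.313
finger_force: 25.0
```

>>> move_arm --pt "0 0 -0.001 0 0.032" --pt "0 0 0 0 0.036" --pt "0 0 0 0 0.045" --pt "0 0 0 0 0.06" --pt "0 0 0 0 0.07" --pt "0 0 0 0 0.07" --pt "0 0 0 0 0.07"

```text
clock: 32.62
tool_pos: [0.564, 0.0019, 0.2778]
eef_rot: [-0.633, 0.773, -0.014, 0.024]
contact_force: [0.4, -0.0, 0.2]
opening: 0.763
finger_force: 0.0
```

>>> move_arm --pt "0 0 -0.03 0 0.07" --pt "0 0 -0.04 0 0.07" --pt "0.03 0 -0.03 0 0.07" --pt "0.03 0 0 0 0.07" --pt "0.03 0 0 0 0.07"

```text
clock: 33.03
tool_pos: [0.5413, -0.0874, 0.3774]
eef_rot: [-0.634, 0.773, -0.016, 0.025]
contact_force: [-0.7, -0.5, -0.8]
opening: 0.793
finger_force: 0.0
```

```bash
python3 st.py; cat > chk.py <<'E'
from h import *
from plant import snapshot
from tab import u,nose
for n in("wrist","scene"):
    d=snapshot(n);P=cloud(d).reshape(-1,3)
    C=d["color"].reshape(-1,3).astype(int).sum(1)
    a=(P[:,:2]-nose)@u*1000; b=(P[:,:2]-nose)@[u[1],-u[0]]*1000
    m=(abs(P[:,2]-.15)<.005)&(abs(b)<30)&(a<5)&(a>-120)
    print(n,m.sum());
    if m.sum()<20: continue
    h=np.histogram(a[m],np.arange(-120,6,3));
    for i,k in enumerate(h[0]):
        if k:
            q=m&(a>=h[1][i])&(a<h[1][i+1]);print(int(h[1][i]),k,"lat",b[q].min().round(1),b[q].max().round(1),"z",P[q,2].mean().round(4),"col",C[q].mean().round())
    if n=="wrist":
        cv2.imwrite("pics/w7.png",d["color"][:,:,::-1])
E
python3 chk.py
```

```text
[-0.362  0.75   0.791  1.884 -0.791  0.787 -2.474] 33.0333 F [-0.7 -0.5 -0.8]
tcp [ 0.5413 -0.0874  0.3774] grasp [ 0.5499 -0.0864  0.2307]
x,y,z axes [[-0.194, -0.981, -0.018], [-0.979, 0.195, -0.056], [0.059, 0.007, -0.998]]
wrist 1513
-102 102 lat -15.5 16.4 z 0.147 col 283.0
-99 161 lat -16.3 17.1 z 0.1485 col 472.0
-96 137 lat -16.4 17.2 z 0.1488 col 535.0
-93 49 lat -16.5 17.3 z 0.1484 col 509.0
-63 71 lat -12.3 14.9 z 0.149 col 259.0
-60 93 lat -12.3 15.0 z 0.1489 col 282.0
-57 100 lat -11.5 15.0 z 0.1489 col 282.0
-54 86 lat -11.6 15.0 z 0.1488 col 282.0
-51 95 lat -11.6 15.1 z 0.1489 col 281.0
-48 92 lat -11.7 15.1 z 0.1489 col 280.0
-45 97 lat -11.8 15.2 z 0.1489 col 280.0
-42 88 lat -11.8 16.3 z 0.149 col 279.0
-39 91 lat -11.9 16.3 z 0.1489 col 277.0
-36 93 lat -11.1 16.2 z 0.149 col 279.0
-33 81 lat -11.1 16.3 z 0.1489 col 280.0
-30 74 lat -11.2 16.3 z 0.1489 col 271.0
-27 3 lat 12.7 16.3 z 0.1482 col 247.0
scene 192
-102 1 lat -1.0 -1.0 z 0.1468 col 210.0
-99 19 lat -14.4 18.4 z 0.1484 col 296.0
-96 8 lat -9.2 19.8 z 0.1484 col 364.0
-93 10 lat -11.9 18.1 z 0.1497 col 384.0
-90 10 lat -11.3 20.0 z 0.1489 col 382.0
-87 9 lat -10.3 21.4 z 0.1494 col 390.0
-84 10 lat -14.6 18.6 z 0.1492 col 401.0
-81 8 lat -10.0 19.2 z 0.1491 col 372.0
-78 8 lat -10.0 18.9 z 0.1487 col 377.0
-75 3 lat -6.9 17.4 z 0.149 col 332.0
-66 2 lat 3.6 7.7 z 0.1477 col 109.0
-63 16 lat -9.1 18.7 z 0.1479 col 149.0
-60 9 lat -6.5 17.1 z 0.1493 col 197.0
-57 4 lat -6.9 17.3 z 0.1504 col 231.0
-54 9 lat -5.6 16.9 z 0.1499 col 220.0
-51 5 lat -8.9 16.5 z 0.1491 col 208.0
-48 7 lat -4.8 17.5 z 0.1491 col 197.0
-45 8 lat -10.3 17.7 z 0.1494 col 231.0
-42 6 lat -5.6 15.6 z 0.1494 col 204.0
-39 9 lat -9.8 18.1 z 0.1487 col 188.0
-36 5 lat -9.1 19.4 z 0.1483 col 206.0
-33 10 lat -6.7 17.7 z 0.1494 col 206.0
-30 8 lat -6.9 18.5 z 0.1494 col 202.0
-27 3 lat 9.0 18.2 z 0.149 col 190.0
-24 5 lat -9.2 15.2 z 0.1486 col 250.0
```

View pics/w7.png

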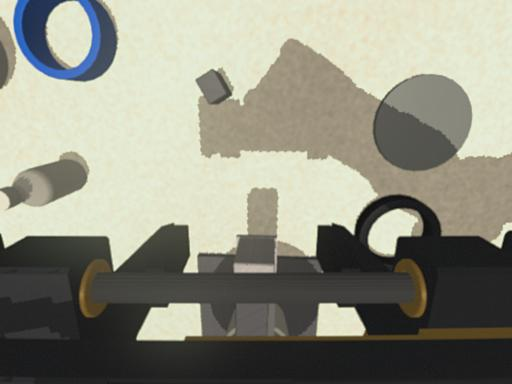

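The spacer stands upright and released on the tongue: top from −64 to −27 mm along the slide, about 2 mm off the middle line. The tab is at about 72.5 mm. Next I'll close the fingers and position them in front of the tab.

```bash
python3 go.py -.118 0 .132
```

```text
to go (tool axes) for grasp at [ 0.56   -0.0552  0.132 ] [-0.0367  0.001   0.0989] x az -101.8
dist tool from hopper axis 0.229
```

>>> move_arm --pt "0 0 0 0 0.0" --pt "0 0.001 0.02 0 0.0" --pt "0 0 0.03 0 0.0" --pt "0 0 0.03 0 0.0" --pt "0 0 0.019 0 0.0" --pt "-0.01 0 0 0 0.0" --pt "-0.012 0 0 0 0.0" --pt "-0.012 0 0 0 0.0" --pt "0 0 0 0 0.0"

```text
clock: 33.88
tool_pos: [0.5533, -0.0487, 0.2782]
eef_rot: [-0.636, 0.772, -0.015, 0.025]
contact_force: [-1.2, 0.4, 0.0]
opening: 0.141
finger_force: 0.0
```

```bash
python3 go.py -.074 0 .132
```

```text
to go (tool axes) for grasp at [ 0.5688 -0.0121  0.132 ] [-0.036  -0.0002  0.0002] x az -101.0
dist tool from hopper axis 0.183
```

>>> move_arm --pt "-0.002 0 0 0 0.0" --pt "-0.002 0 0 0 0.0" --pt "-0.002 0 0 0 0.0" --pt "-0.003 0 0 0 0.0" --pt "-0.003 0 0 0 0.0" --pt "-0.003 0 0 0 0.0" --pt "-0.003 0 0 0 0.0" --pt "-0.003 0 0 0 0.0" --pt "-0.003 0 0 0 0.0" --pt "0 0 0 0 0.0"

```text
clock: 34.72
tool_pos: [0.5562, -0.0323, 0.2784]
eef_rot: [-0.632, 0.775, -0.017, 0.022]
contact_force: [-1.9, -8.2, 0.9]
opening: 0.011
finger_force: 3.9
```

```bash
python3 st.py; python3 go.py -.074 0 .132; python3 chk.py | grep -A40 scene
```

```text
[-0.37   0.88   0.619  1.928 -0.945  0.589 -2.46 ] 34.7167 F [-1.9 -8.2  0.9]
tcp [ 0.5562 -0.0323  0.2784] grasp [ 0.5643 -0.0322  0.1316]
x,y,z axes [[-0.2, -0.98, -0.012], [-0.978, 0.201, -0.054], [0.055, 0.001, -0.998]]
to go (tool axes) for grasp at [ 0.5688 -0.0121  0.132 ] [-0.0206 -0.0004 -0.0001] x az -101.6
dist tool from hopper axis 0.167
scene 86
-108 4 lat -13.2 15.3 z 0.1496 col 46.0
-105 29 lat -15.5 18.2 z 0.1507 col 42.0
-102 5 lat -5.8 17.4 z 0.1494 col 44.0
-99 5 lat 15.9 18.2 z 0.1493 col 41.0
-96 3 lat 17.6 20.1 z 0.1504 col 62.0
-93 1 lat 17.6 17.6 z 0.1543 col 53.0
-90 3 lat 16.9 17.8 z 0.1479 col 60.0
-87 4 lat 16.6 18.0 z 0.151 col 135.0
-84 1 lat 18.2 18.2 z 0.1487 col 228.0
-81 3 lat 15.0 17.9 z 0.1487 col 217.0
-78 2 lat 12.7 18.9 z 0.1481 col 218.0
-75 4 lat 10.2 17.3 z 0.1499 col 242.0
-72 4 lat 5.8 18.0 z 0.149 col 230.0
-69 6 lat 8.6 19.2 z 0.1493 col 223.0
-66 1 lat 19.2 19.2 z 0.1451 col 202.0
-63 3 lat 16.9 20.8 z 0.1458 col 151.0
-48 6 lat -0.4 6.9 z 0.1498 col 160.0
-42 2 lat -6.0 1.0 z 0.1494 col 146.0
```

>>> move_arm --pt "-0.003 0 0 0 0.0" --pt "-0.003 0 0 0 0.0" --pt "-0.003 0 0 0 0.0" --pt "-0.003 0 0 0 0.0" --pt "-0.003 0 0 0 0.0" --pt "-0.002 0 0 0 0.0" --pt "0 0 0 0 0.0"

```text
clock: 35.4
tool_pos: [0.5595, -0.0161, 0.2785]
eef_rot: [-0.632, 0.775, -0.018, 0.021]
contact_force: [-1.5, -8.9, -2.3]
opening: 0.006
finger_force: 4.5
```

```bash
python3 st.py; python3 go.py -.074 0 .132; python3 chk.py | grep -A40 scene
```

```text
[-0.403  0.885  0.628  1.921 -0.944  0.597 -2.493] 35.4 F [-1.5 -8.9 -2.3]
tcp [ 0.5595 -0.0161  0.2785] grasp [ 0.5676 -0.0162  0.1317]
x,y,z axes [[-0.201, -0.98, -0.011], [-0.978, 0.201, -0.054], [0.055, -0.0, -0.998]]
to go (tool axes) for grasp at [ 0.5688 -0.0121  0.132 ] [-0.0042 -0.0004 -0.0002] x az -101.6
dist tool from hopper axis 0.15
scene 77
-90 16 lat -16.3 15.9 z 0.1501 col 51.0
-87 15 lat -13.9 17.9 z 0.1495 col 49.0
-84 5 lat -1.6 18.5 z 0.1491 col 44.0
-81 1 lat 18.5 18.5 z 0.1475 col 33.0
-78 3 lat 16.5 18.6 z 0.151 col 65.0
-75 3 lat 16.1 17.8 z 0.1488 col 39.0
-72 2 lat 17.5 17.7 z 0.1498 col 109.0
-69 3 lat 15.3 18.0 z 0.1502 col 159.0
-66 4 lat 14.6 19.2 z 0.148 col 202.0
-63 1 lat 18.8 18.8 z 0.1463 col 186.0
-60 2 lat 14.0 17.9 z 0.1492 col 240.0
-57 4 lat 10.0 17.6 z 0.1486 col 236.0
-54 5 lat 6.6 18.6 z 0.149 col 241.0
-51 4 lat 8.7 18.2 z 0.1493 col 268.0
-48 1 lat 15.9 15.9 z 0.1484 col 280.0
-45 1 lat 18.3 18.3 z 0.1459 col 184.0
-33 2 lat 2.4 5.4 z 0.1497 col 208.0
-30 2 lat -0.2 7.9 z 0.1505 col 165.0
-27 2 lat 1.5 3.5 z 0.1501 col 145.0
-24 1 lat -4.9 -4.9 z 0.1492 col 135.0
```

>>> move_arm --pt "-0.002 0 0 0 0.0" --pt "-0.001 0 0 0 0.0" --pt "0 0 0 0 0.0"

```text
clock: 35.75
tool_pos: [0.56, -0.0135, 0.2785]
eef_rot: [-0.632, 0.775, -0.018, 0.021]
contact_force: [-1.4, -9.4, -2.2]
opening: 0.005
finger_force: 4.8
```

>>> move_arm --pt "-0.001 0 0 0 0.0" --pt "-0.001 0 0 0 0.0" --pt "0 0 0 0 0.0"

```text
clock: 36.0
tool_pos: [0.5604, -0.0116, 0.2785]
eef_rot: [-0.632, 0.775, -0.018, 0.021]
contact_force: [-0.9, -9.0, -2.7]
opening: 0.003
finger_force: 4.9
```

>>> move_arm --pt "-0.001 0 0 0 0.0" --pt "-0.001 0 0 0 0.0" --pt "0 0 0 0 0.0"

```text
clock: 36.25
tool_pos: [0.5608, -0.0097, 0.2785]
eef_rot: [-0.632, 0.775, -0.018, 0.021]
contact_force: [-2.5, -8.7, -2.5]
opening: 0.006
finger_force: 5.0
```

>>> move_arm --pt "-0.001 0 0 0 0.0" --pt "0 0 0 0 0.0"

```text
clock: 36.42
tool_pos: [0.561, -0.0087, 0.2785]
eef_rot: [-0.632, 0.775, -0.018, 0.021]
contact_force: [-2.3, -9.7, -3.3]
opening: 0.004
finger_force: 5.0
```

>>> move_arm --pt "-0.001 0 0 0 0.0" --pt "0 0 0 0 0.0"

```text
clock: 36.58
tool_pos: [0.561, -0.0085, 0.2785]
eef_rot: [-0.631, 0.775, -0.018, 0.021]
contact_force: [-1.7, -11.7, -3.2]
opening: 0.005
finger_force: 5.8
```

```bash
python3 go.py -.074 0 .132; python3 chk.py | grep -A40 scene
```

```text
to go (tool axes) for grasp at [ 0.5688 -0.0121  0.132 ] [ 0.0033 -0.0004 -0.0003] x az -101.7
dist tool from hopper axis 0.142
scene 83
-84 2 lat -10.6 -8.2 z 0.1512 col 62.0
-81 22 lat -18.3 19.1 z 0.1501 col 58.0
-78 12 lat -8.9 18.6 z 0.15 col 44.0
-75 4 lat 16.4 18.8 z 0.1516 col 47.0
-72 2 lat 16.2 17.1 z 0.1474 col 44.0
-69 3 lat 17.3 18.4 z 0.1495 col 61.0
-66 3 lat 16.2 17.8 z 0.15 col 87.0
-63 3 lat 15.8 17.9 z 0.1528 col 136.0
-60 3 lat 17.5 19.7 z 0.1474 col 194.0
-57 2 lat 15.0 17.2 z 0.1493 col 208.0
-54 3 lat 14.2 18.8 z 0.1484 col 222.0
-51 3 lat 10.9 18.6 z 0.1495 col 224.0
-48 5 lat 8.0 19.7 z 0.1493 col 246.0
-45 1 lat 11.5 11.5 z 0.1492 col 267.0
-42 3 lat 8.4 15.3 z 0.1498 col 286.0
-39 3 lat 2.2 16.8 z 0.1478 col 241.0
-36 1 lat 17.8 17.8 z 0.1455 col 164.0
-24 2 lat 2.5 5.9 z 0.1501 col 131.0
-21 2 lat 0.2 6.2 z 0.15 col 107.0
-18 2 lat 1.6 2.7 z 0.1499 col 94.0
-15 2 lat -5.9 -3.0 z 0.149 col 110.0
```

>>> move_arm --pt "-0.001 0 0 0 0.0" --pt "0 0 0 0 0.0"

```text
clock: 36.85
tool_pos: [0.561, -0.0083, 0.2785]
eef_rot: [-0.631, 0.775, -0.019, 0.02]
contact_force: [-2.0, -13.3, -4.2]
opening: 0.003
finger_force: 6.7
```

>>> move_arm --pt "-0.001 0 0 0 0.0" --pt "0 0 0 0 0.0"

```text
clock: 37.02
tool_pos: [0.561, -0.008, 0.2785]
eef_rot: [-0.631, 0.775, -0.019, 0.02]
contact_force: [-2.4, -15.7, -4.3]
opening: 0.004
finger_force: 7.5
```

Force builds with no travel, so the spacer is snug. I'll back off, raise the tool and check.

>>> move_arm --pt "0.01 0 0 0 0.0" --pt "0.02 0 0 0 0.0" --pt "0.03 0 0 0 0.0" --pt "0.03 0 -0.02 0 0.0" --pt "0.01 0 -0.04 0 0.0" --pt "0 0 -0.04 0 0.0" --pt "0 0 0 0 0.0"

```text
clock: 37.6
tool_pos: [0.538, -0.1035, 0.3828]
eef_rot: [-0.632, 0.775, -0.019, 0.027]
contact_force: [-0.0, 0.6, -1.0]
opening: 0.003
finger_force: 0.0
```

```bash
python3 st.py; python3 chk.py; python3 - <<'E'
from h import *
from plant import snapshot
d=snapshot("scene")
c=cv2.resize(d["color"][130:270,180:360],None,fx=4,fy=4,interpolation=2)
cv2.imwrite("pics/f.png",c[:,:,::-1])
E
```

```text
[-0.324  0.732  0.77   1.882 -0.764  0.777 -2.476] 37.6 F [-0.   0.6 -1. ]
tcp [ 0.538  -0.1035  0.3828] grasp [ 0.5476 -0.1029  0.2362]
x,y,z axes [[-0.2, -0.98, -0.018], [-0.978, 0.201, -0.063], [0.065, 0.005, -0.998]]
wrist 785
-63 97 lat -12.8 16.5 z 0.147 col 274.0
-60 125 lat -12.9 16.5 z 0.1486 col 480.0
-57 91 lat -13.8 16.5 z 0.1489 col 519.0
-54 102 lat -13.9 16.5 z 0.149 col 519.0
-51 97 lat -13.9 16.5 z 0.149 col 521.0
-48 87 lat -14.0 16.6 z 0.1491 col 521.0
-45 104 lat -14.9 16.7 z 0.149 col 518.0
-42 78 lat -15.0 16.6 z 0.1489 col 498.0
-39 4 lat 10.3 16.7 z 0.1484 col 450.0
scene 163
-63 3 lat -2.3 5.6 z 0.1479 col 255.0
-60 16 lat -11.8 20.1 z 0.1476 col 277.0
-57 8 lat -13.0 18.5 z 0.1492 col 391.0
-54 9 lat -9.6 17.4 z 0.1493 col 416.0
-51 9 lat -12.6 20.2 z 0.1497 col 399.0
-48 5 lat -3.7 20.0 z 0.1493 col 386.0
-45 8 lat -10.0 12.5 z 0.1492 col 432.0
-42 11 lat -13.0 19.3 z 0.1487 col 379.0
-39 8 lat -1.8 18.9 z 0.1492 col 359.0
-36 7 lat -10.9 14.9 z 0.1495 col 321.0
-33 5 lat 3.8 16.6 z 0.149 col 211.0
-30 10 lat -7.2 18.2 z 0.1494 col 203.0
-27 4 lat -3.1 18.8 z 0.1501 col 184.0
-24 8 lat -2.1 19.0 z 0.1488 col 149.0
-21 6 lat -7.2 18.0 z 0.1494 col 152.0
-18 6 lat -6.9 18.1 z 0.1492 col 136.0
-15 5 lat 9.3 18.7 z 0.1487 col 130.0
-12 6 lat -7.8 18.8 z 0.1489 col 146.0
-9 7 lat -7.0 17.8 z 0.1493 col 131.0
-6 8 lat -6.2 18.3 z 0.1491 col 125.0
-3 4 lat -8.6 9.7 z 0.1495 col 132.0
0 7 lat -7.8 17.8 z 0.1489 col 136.0
```

View pics/f.png

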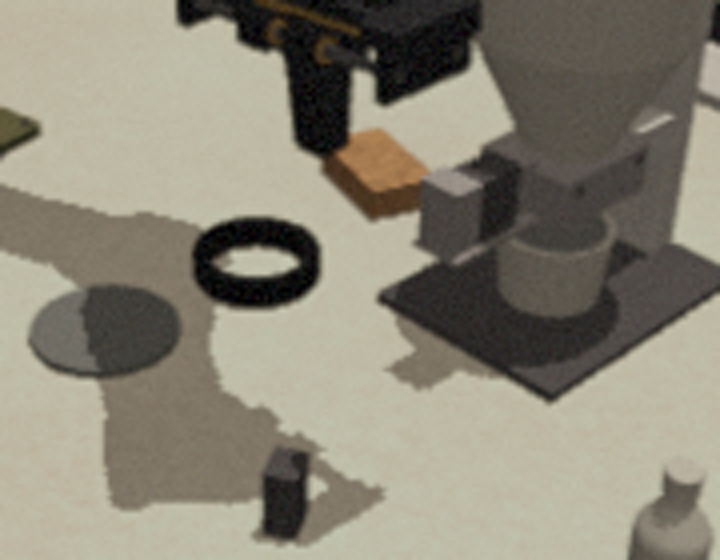

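The dark spacer stands snug between the tab at (450,215) and the nose at (510,185). The bystanders are undisturbed and the tool is clear. Handing in.

```bash
python3 -c "
from plant import r
print(r.finish_job())"
```

```text
the job is handed in; nothing more can be done
None
```

I handed the job in with the long spacer standing upright and snug between the tab and the nose and the gate at about 39 mm by camera. The short spacer and the bystanders I could see were undisturbed, but the hand-in gave no verdict.

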